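# Move the peg pail to the fold-down hook and fold the emptied hook away

## Task

Swing the folded wall hook out and down until you feel its rubber stop, wherever that comes, and press the hook's end down with about 10 N (well under 20) so that it bears firmly on the stop. Then move the peg pail from the other hook onto it, hanging it gently and letting it hang still, and finally fold the emptied hook up flat against its pad without forcing it. Do not set the pail down or drop it, and leave everything else on the counter alone.

Things in the scene. Friction and masses are not known exactly. Their poses are not given: they have to be found in the camera images.
- wall: yellow block-work partition stub, fixed on the counter: 420 mm long (its y), 50 mm thick, 307 mm high with its aluminium cap. Origin at the foot of the middle of its face; the face looks along its -x, z up.
- plate_a: dark steel wall plate (40 wide, 85 high, 6 mm thick) of the hook that carries the pail at the start. Origin on the wall's face at the pin's height; -x points out of the wall, y along it, z up. Cheeks 30 mm wide reach 30 mm out. A tongue 62 mm long, 29 mm below the pin, bears a rubber stop under the arm, 30 mm out from the pin; it holds this arm level. A rubber fold pad stands 34 mm above the pin.
- plate_b: the same plate, origin and axes as plate_a, of the empty hook, which starts folded up. Its rubber stop sits on a screw set by hand and not measured: the arm comes down on it anywhere from 1.44 to 1.66 rad, and must be felt for. The plates are 140 to 200 mm apart along the wall, in either order.
- hook_a (a joint): fold-down hook on plate_a: carries the pail at the start, unfolded and level. 0 = folded flat (arm straight up, on its pad), 1.571 = arm level, pointing straight out of the wall (plate -x); grows as the arm swings out and down. The pin is stiff: the arm stays where it is left; moving its end takes about 2 N.
- hook_b (a joint): fold-down hook on plate_b, folded at the start (0 to 0.12). 0 = folded flat (arm straight up, on its pad), 1.571 = arm level, pointing straight out of the wall (plate -x); grows as the arm swings out and down. The pin is stiff: the arm stays where it is left; moving its end takes about 2 N.
- pin_a (a point): middle of the level pin on which hook a turns (axis along plate y), 24 mm straight out from plate_a's origin. Stops and pads are soft rubber and give only about 1 mm before the limit of 45 N on them, which is about 20 N pressed square at the arm's end.
- pin_b (a point): the same point of hook b. About 10 N pressed down at the end of the arm gives some 18 N at its stop, 6 N some 9 N, 20 N is too much.
- end_a (a point): point on the middle line of arm a, 70 mm from its pin: a good place to pinch (10 mm wide along plate y). Moves with the arm. The arm is a round steel bar 10 mm thick, 85 mm long from pin axis to bend; there an 18 mm tip is bent over, which points up when unfolded, and to the wall when folded.
- end_b (a point): the same point on arm b, which is alike.
- pail: blue clothes-peg pail, 0.15 to 0.31 kg, hung by the top bar of its stiff loop handle. Origin at the middle of that round bar (10 mm thick, along pail y, which runs along the wall); z up. Loop 51 mm wide outside, 35 inside, 16 mm deep (x), flat upright sides from 5 mm above to 78 mm below the origin, to be pinched from outside; 67 mm free below the bar. Body 56 x 78 mm, rim 75, bottom 135 mm below.
- soap: bystander: a green bar of laundry soap 55 x 85 x 28 mm lying in front of the wall; not to be disturbed
- tin: bystander: a flat round aluminium tin, 72 mm across, 38 mm high, near one end of the wall; not to be disturbed
- softener: bystander: a white softener bottle, 72 mm across, 185 mm high; not to be disturbed
- pegjar: bystander: a glass jar with red lid, 84 mm across, 110 mm high; not to be disturbed
- mug: bystander: a white mug, 80 mm across, 90 mm high; not to be disturbed
- brush: bystander: a wooden-handled hand brush lying flat; not to be disturbed
- spray: bystander: a green can, 56 mm across, 160 mm high; not to be disturbed
Things that resemble listed ones, but are neither listed nor needed, are in the scene too. Leave any orange look-alike of the pail alone.

How it is judged:
By the outcome, as a careful person would: the job done as asked, in the order asked, and still so for the second after the job is handed in, with the robot touching nothing.
It also fails if it takes over 72 s, if anything falls off the work surface, if the arm or the gripper's body presses on something with over 40 N, if the wrist force passes 120 N, or if a joint passes its speed limit or range.

## Robot

A 6-joint arm with a two-finger parallel gripper is mounted at the origin on the work surface. World frame = base frame: x ahead of the robot, y to its left, z up, the work surface at z = 0. Lengths are in m, angles in rad, forces in N, time in s.
With the tool pointing down it reaches from about 0.35 to 0.8 m from the base axis. Payload 7.3 kg.
Tool frame: the origin (TCP) lies at the very end of the fingers, on their centre line; the grasp point (between the pads) lies 19 mm behind it; z points along the fingers, y is the line along which they close (so a half turn about z gives the same grasp; the last joint's range is limited). The gripper opens to 85 mm and grips with 20 to 120 N. Pads are 22 mm wide; open, the fingers measure 114 mm over their backs; the gripper's body (76 mm by 85 mm) begins 54 mm behind the grasp point. The pads swing forward as they close: fully open they stand 13 mm farther back than shut.
Start: joints at [1.112, 0.342, 1.524, -0, 1.275, -0.146], TCP at [0.162, 0.5, 0.231] pointing down, gripper open.
Joint ranges: [-2.53, 2.53], [-0.77, 2.02], [0.04, 2.7], [-1, 4.14], [0.28, 2.66], [-3.11, 3.11]. Speed limits (rad/s): [2.57, 2.57, 3.14, 3.14, 3.14, 3.14].

## Interface

Orientations are given as a unit quaternion [x, y, z, w].
In Python, from bench import bot, capture, camera_params, finder gives the robot as it stands. The module is installed in compiled form; this text tells all that it offers.
- The arm moves only by the tool apply_moves, never from a script. Its argument "motion" is a list of rows, each an object with "translation": the shift along the tool's x, y, z in m, a list of three; "delta_rot": the turn, a rotation vector about the tool's x, y, z in rad, a list of three; "hand": the finger opening in m, from 0 to 0.0854. A call has 1 to 12 rows; each row shifts and turns the commanded pose from where the row before left it, along the tool's axes as they then stand; what a row does not reach is not made up. A row lasts 1/10 s, in which the tool goes at most 50 mm and 8.59 degrees, less where a joint would pass 70% of its speed; a pose out of reach is approached as far as the arm can. A call is refused whole if a number of a shift passes 0.05 or a number of a turn 0.15, either way. A call with a gripper value outside its range is refused whole. The fingers move at their own pace and stop on an object; the grip force is fixed at half the most. Time passes only in rows, so rows that do not move let the fingers close. It gives the time, the measured TCP pose, the force, the opening and the grip force at its end, in the units of the state.
- bot.get_obs(): the state, without advancing time (a new reading comes with each control period).
- capture(name): name is "scene" or "side" or "wrist"; returns (picture, depth): 420x560x3 uint8, red, green, blue; 420x560 float32, m along the optical axis (not along the pixel's ray), 0 where there is no reading.
- camera_params(name): a dict with "fx", "fy", "cx", "cy" (pixels), "D" ([k1, k2, p1, p2, k3] as OpenCV has them; the pictures are not rectified), "rvec" (rotation vector, rad) and "tvec" (3), from world to camera coordinates, as OpenCV has them; the wrist camera has in their place "hand_eye" (4x4, takes a point from camera to tool coordinates, whose origin is the TCP and whose axes are the flange's). Camera axes: x right, y down, z forward; pixel columns grow to the right and rows downward; lengths in m; the calibration is good to about 2 mm. A picture is of the moment at which its call begins: read the wrist's pose just before it. camera_params takes no time and is no camera call.
- bot.close_job(): hands the job in; it is judged then, once.
Trained networks look in the newest picture that a camera, given by its name, has taken for a name from the list of things; names that differ only in an ending like _2 or _b are one class to them, and where a whole thing is asked for, a point or a joint stands for the part that bears it (a point fixed in the world has none). Each returns a list of dicts, best first, with "score" (0 to 1); they miss things now and then, are a little off and sometimes report something else, mostly with a low value. They report only what shows in the picture. A call takes as long as a camera call. They do not tell look-alikes from the thing itself.
- finder.masks_of(name, camera): "region" (420x560 bool, what is visible of it) and "extent" ([left, top, right, bottom] in pixels, round what is visible of it).
The state is a dict: "time_s": time; "joint_pos": joint angles; "qd": joint speeds; "joint_torque": joint torques, N m; "ee_pos": TCP position; "ee_rot": TCP orientation; "contact_force": force on the tool from outside, world axes, zero at the start; "torque": the same for the moment, N m; "width": finger opening in m; "finger_force": force on a finger pad.
Only numpy, scipy, OpenCV 4.12 (cv2) and the standard library are available. Lean on these libraries where they do the work, as an engineer would, in place of code of your own. Each camera call takes 0.05 s, during which the arm holds its last target. There are 200 camera calls.

## Working session

There is one attempt and no reset: what is moved stays moved. The work goes in short steps, Python scripts to look and compute and a tool call to move; the robot and the scene stay as the last step left them, time stands still between calls to the robot, and variables do not carry over. Pictures are saved under pics/ and viewed, at most 10 in all, crops included, and the job is handed in when it is done.

Besides the shell and the picture viewer there is one more tool, called after ">>>" in YAML: its name, and indented under it one key for each argument. apply_moves: Moves the arm, as the interface text tells. Its arguments: {"type":"object","properties":{"motion":{"type":"array"}},"required":["motion"]}

```bash
mkdir -p pics; cat > h.py <<'E'
from bench import bot, capture, camera_params, finder
import numpy as np, cv2
from scipy.spatial.transform import Rotation as R
def pose():
    o=bot.get_obs(); return np.array(o['ee_pos']),R.from_quat(o['ee_rot']),o
def world(cam,uv,d,ps=None):
    p=camera_params(cam); K=np.array([[p['fx'],0,p['cx']],[0,p['fy'],p['cy']],[0,0,1]])
    uv=np.atleast_2d(np.array(uv,float)); d=np.atleast_1d(d)
    n=cv2.undistortPoints(uv[:,None],K,np.array(p['D']))[:,0]
    c=np.c_[n*d[:,None],d]
    if cam=='wrist':
        H=np.array(p['hand_eye']); t=c@H[:3,:3].T+H[:3,3]; return ps[1].apply(t)+ps[0]
    Rm=cv2.Rodrigues(np.array(p['rvec']))[0]; return (c-np.array(p['tvec']).ravel())@Rm
def proj(cam,P):
    p=camera_params(cam); K=np.array([[p['fx'],0,p['cx']],[0,p['fy'],p['cy']],[0,0,1]])
    return cv2.projectPoints(np.atleast_2d(P).astype(float),np.array(p['rvec'],float),np.array(p['tvec'],float),K,np.array(p['D']))[0][:,0]
def cloud(cam,depth,m,ps=None):
    v,u=np.nonzero(m&(depth>0)); return world(cam,np.c_[u,v],depth[v,u],ps)
E
python3 - <<'E'
from h import *
print(bot.get_obs())
for c in ('scene','side'):
    im,d=capture(c); cv2.imwrite(f'pics/{c}.png',im[...,::-1]); np.save(f'{c}.npy',d); np.save(f'{c}_im.npy',im)
    for n in ('wall','plate_a','hook_a','pail','soap','tin','softener','pegjar','mug','brush','spray'):
        for r in finder.masks_of(n,c)[:3]:
            P=cloud(c,d,r['region'])
            if len(P): print(c,n,round(r['score'],2),np.round(r['extent']),np.round(np.median(P,0),3),np.round(np.percentile(P,3,axis=0),3),np.round(np.percentile(P,97,axis=0),3))
E
```

```text
{'time_s': 0.0, 'joint_pos': array([ 1.11200267e+00,  3.42705572e-01,  1.52505505e+00,  6.30737522e-07,
        1.27543132e+00, -1.45978954e-01]), 'qd': array([ 0.0001812 , -0.00082451,  0.00056027,  0.00072255, -0.00049272,
       -0.00127425]), 'joint_torque': array([-4.25492253e-04, -4.33677793e+01, -2.46007919e+01, -2.79975238e-04,
        7.88430800e-03, -5.05956143e-05]), 'ee_pos': array([0.16133877, 0.49914439, 0.23062161]), 'ee_rot': array([ 1.55770468e-01,  9.87792955e-01, -7.63273029e-04, -2.38421161e-04]), 'contact_force': array([ 0.2659815 ,  0.21900003, -0.66029092]), 'torque': array([0.05692999, 0.01172771, 0.02381137]), 'finger_force': 0.0, 'width': 0.08515803102956461}
scene wall 0.95 [272. 208. 412. 383.] [0.622 0.279 0.267] [0.388 0.222 0.025] [0.788 0.316 0.309]
scene plate_a 0.61 [292. 275. 311. 298.] [0.671 0.224 0.262] [0.666 0.188 0.166] [0.679 0.234 0.285]
scene plate_a 0.52 [325. 230. 344. 253.] [0.508 0.157 0.196] [0.491 0.114 0.155] [0.516 0.174 0.211]
scene hook_a 0.41 [306. 277. 313. 285.] [0.669 0.227 0.281] [0.664 0.222 0.259] [0.673 0.236 0.285]
scene 
[... 2343 characters left out ...]
56. 296.] [ 0.642 -0.216  0.113] [ 0.617 -0.233  0.017] [ 0.678 -0.186  0.185]
side pegjar 0.61 [251. 298. 291. 353.] [ 0.467 -0.312  0.091] [ 0.432 -0.333 -0.   ] [ 0.509 -0.26   0.112]
side pegjar 0.46 [292.  80. 296. 113.] [0.663 0.218 0.242] [0.658 0.213 0.197] [0.67  0.229 0.285]
side mug 0.89 [334. 218. 371. 263.] [ 0.733 -0.091  0.062] [ 0.692 -0.152  0.01 ] [ 0.759 -0.053  0.09 ]
side mug 0.17 [279.  82. 300. 127.] [0.661 0.225 0.203] [0.644 0.191 0.158] [0.678 0.244 0.281]
side brush 0.57 [242. 384. 311. 419.] [ 0.453 -0.45   0.017] [ 0.39  -0.468  0.008] [ 0.506 -0.426  0.022]
side spray 0.75 [310. 291. 344. 354.] [ 0.577 -0.345  0.127] [ 0.558 -0.356  0.011] [ 0.607 -0.309  0.162]
```

```bash
python3 - <<'E'
import cv2,numpy as np
a=cv2.imread('pics/side.png'); b=cv2.imread('pics/scene.png')
A=cv2.resize(a[30:240,140:380],None,fx=2.5,fy=2.5,interpolation=cv2.INTER_CUBIC)
cv2.imwrite('pics/side_crop.png',A)
cv2.imwrite('pics/scene_crop.png',cv2.resize(b[130:400,200:430],None,fx=2.2,fy=2.2,interpolation=cv2.INTER_CUBIC))
E
```

```text
(no output)
```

View pics/side_crop.png

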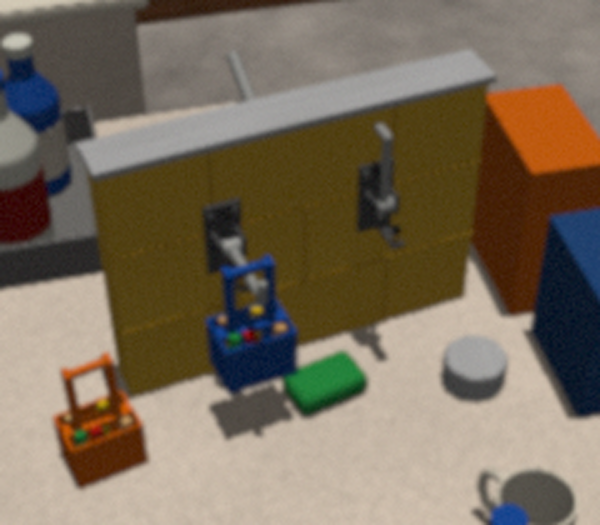

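View pics/scene_crop.png

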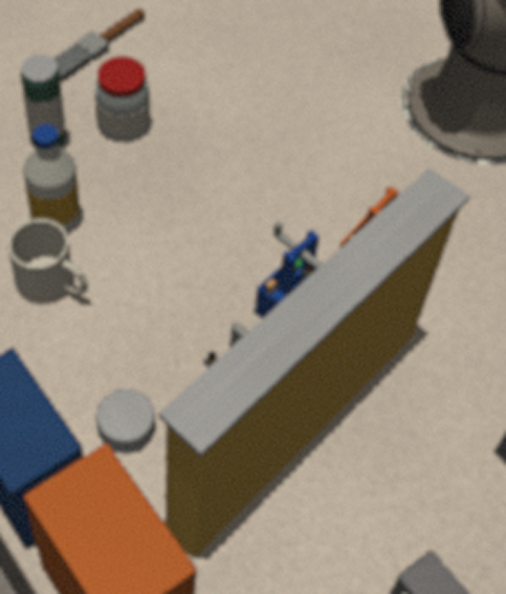

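Side view: the blue pail (240,160) hangs on the left plate (232,130) and fits the description. The orange look-alike (180,200) stands on the counter and gets left alone. The folded empty hook is at (292,100). Next I'll fit the wall and the plates.

```bash
cat >> h.py <<'E'
E
python3 - <<'E'
from h import *
im=np.load('side_im.npy'); d=np.load('side.npy')
# yellow face points
V,U=np.mgrid[0:420,0:560]; box=(U>174)&(U<342)&(V>50)&(V<187)
hsv=cv2.cvtColor(im,cv2.COLOR_RGB2HSV); yel=box&(hsv[...,0]>18)&(hsv[...,0]<32)&(hsv[...,1]>150)
P=cloud('side',d,yel); print(len(P))
c=np.median(P,0)
for _ in range(4):
    A=np.c_[P[:,0],np.ones(len(P))]; k,*_=np.linalg.lstsq(A,P[:,1],rcond=None); r=P[:,1]-A@k; P=P[abs(r)<.012]
print('face y=k0*x+k1',k,'yaw',np.arctan(k[0]),r.std(),P.min(0),P.max(0))
th=np.arctan(k[0]); ex=np.array([np.cos(th),np.sin(th),0]); n=np.array([np.sin(th),-np.cos(th),0]) # n = outwards
o=np.array([0,k[1],0])
def loc(P): Q=P-o; return np.c_[Q@ex,Q@n,Q[:,2]]
np.save('wf.npy',[k[0],k[1]])
# cap pts: grey on top
S=np.load('scene.npy');
for cam,dd,c_ in(('side',d,im),('scene',S,np.load('scene_im.npy'))):
    h=cv2.cvtColor(c_,cv2.COLOR_RGB2HSV)
    P=loc(cloud(cam,dd,(h[...,1]<60)&(dd>0))); m=(abs(P[:,2]-.307)<.006)&(abs(P[:,1]+.025)<.045)&(P[:,0]>.2)&(P[:,0]<.95); Q=P[m]
    print(cam,'cap',m.sum(),np.percentile(Q,[2,50,98],axis=0).round(4).tolist())
# stuff in front of face
b=cloud('side',d,box&~yel); L=loc(b); uv=np.c_[np.nonzero((box&~yel)&(d>0))][:,::-1]
for nm,x0,x1 in(('A',.45,.62),('B',.63,.75)):
    for lo,hi in((.002,.013),(.013,.035),(.035,.125)):
        m=(L[:,0]>x0)&(L[:,0]<x1)&(L[:,1]>lo)&(L[:,1]<hi)&(L[:,2]>.07)&(L[:,2]<.295)
        Q=L[m]
        if len(Q): print(nm,lo,hi,len(Q),np.percentile(Q,[3,50,97],axis=0).round(4).tolist())
E
```

```text
10213
face y=k0*x+k1 [0.17037137 0.13309502] yaw 0.1687510725220453 0.002191971806118531 [0.37251584 0.19125036 0.00422322] [0.78881053 0.27228842 0.29867618]
side cap 2534 [[0.3821, -0.0521, 0.3022], [0.5718, -0.0204, 0.3067], [0.796, 0.0054, 0.3098]]
scene cap 4139 [[0.3895, -0.0545, 0.3021], [0.6224, -0.0278, 0.3058], [0.8031, 0.0003, 0.3096]]
A 0.002 0.013 291 [[0.4795, 0.0022, 0.0891], [0.4955, 0.0059, 0.2074], [0.5421, 0.011, 0.2363]]
A 0.013 0.035 126 [[0.485, 0.0137, 0.169], [0.4973, 0.0269, 0.2008], [0.5135, 0.0332, 0.2295]]
A 0.035 0.125 1337 [[0.4611, 0.0468, 0.0756], [0.4967, 0.0838, 0.1271], [0.5353, 0.1071, 0.2088]]
B 0.002 0.013 201 [[0.6504, 0.0023, 0.1542], [0.6623, 0.0053, 0.2064], [0.6882, 0.0116, 0.2825]]
B 0.013 0.035 246 [[0.6551, 0.0142, 0.1686], [0.6679, 0.0271, 0.2068], [0.6824, 0.0329, 0.2834]]
B 0.035 0.125 49 [[0.6621, 0.0364, 0.1674], [0.667, 0.055, 0.1718], [0.6758, 0.0639, 0.19]]
```

```bash
cat >> h.py <<'E'
k0,k1=np.load('wf.npy'); th=np.arctan(k0)
EX=np.array([np.cos(th),np.sin(th),0]); NV=np.array([np.sin(th),-np.cos(th),0]); O=np.array([0,k1,0]); UZ=np.array([0,0,1.])
def W(s,n,z): return O+s*EX+n*NV+z*UZ
def L(P): Q=np.atleast_2d(P)-O; return np.c_[Q@EX,Q@NV,Q[:,2]]
def ori(t): # tool tilted by t towards the wall
    z=-np.cos(t)*UZ-np.sin(t)*NV; y=EX; x=np.cross(y,z); return R.from_matrix(np.c_[x,y,z])
def rows(way,hand,start=None,vmax=.04,wmax=.13):
    """way: list of (TCP xyz, R); print tool-frame rows"""
    p,r,_=pose()
    if start: p,r=start
    out=[]
    for P,Q in way:
        rv=(r.inv()*Q).as_rotvec(); N=int(max(1,np.ceil(np.linalg.norm(P-p)/vmax),np.ceil(np.linalg.norm(rv)/wmax)))
        p0,r0=p,r
        for i in range(1,N+1):
            Pi=p0+(P-p0)*i/N; Ri=r0*R.from_rotvec(rv*i/N)
            t=np.round(r.inv().apply(Pi-p),4); w=np.round((r.inv()*Ri).as_rotvec(),3)
            out.append((t,w)); p=p+r.apply(t); r=r*R.from_rotvec(w)
    for i,(t,w) in enumerate(out):
        if i%12==0: print('--')
        print('{"translation":%s,"delta_rot":%s,"hand":%g},'%((t+0).tolist(),(w+0).tolist(),hand))
    print('L',L(p).round(4),len(out))
def st():
    p,r,o=pose(); print('t',round(o['time_s'],2),'L',L(p)[0].round(4),'z',r.as_matrix()[:,2].round(3),'F',np.round(o['contact_force'],1),'T',np.round(o['torque'],2),'w',round(o['width'],4),'q',np.round(o['joint_pos'],2))
E
python3 - <<'E'
from h import *
print(np.array(camera_params('wrist')['hand_eye']).round(3))
p,r,o=pose()
rows([(np.array([.2,.47,.41]),r),(W(.669,.13,.40),ori(0.3))],0.085)
E
```

```text
[[-0.001 -0.948 -0.319  0.082]
 [ 1.    -0.001  0.     0.   ]
 [-0.001 -0.319  0.948 -0.144]
 [ 0.     0.     0.     1.   ]]
--
{"translation":[-0.0091, -0.0033, -0.0357],"delta_rot":[0.0, 0.0, 0.0],"hand":0.085},
{"translation":[-0.0092, -0.0032, -0.0358],"delta_rot":[0.0, 0.0, 0.0],"hand":0.085},
{"translation":[-0.0091, -0.0033, -0.0357],"delta_rot":[0.0, 0.0, 0.0],"hand":0.085},
{"translation":[-0.0091, -0.0032, -0.0358],"delta_rot":[0.0, 0.0, 0.0],"hand":0.085},
{"translation":[-0.0092, -0.0033, -0.0357],"delta_rot":[0.0, 0.0, 0.0],"hand":0.085},
{"translation":[-0.0378, -0.0125, 0.0007],"delta_rot":[-0.011, 0.018, 0.072],"hand":0.085},
{"translation":[-0.0385, -0.0097, -0.0002],"delta_rot":[-0.011, 0.018, 0.072],"hand":0.085},
{"translation":[-0.0392, -0.007, -0.0009],"delta_rot":[-0.011, 0.018, 0.072],"hand":0.085},
{"translation":[-0.0395, -0.0041, -0.0017],"delta_rot":[-0.011, 0.018, 0.072],"hand":0.085},
{"translation":[-0.0397, -0.0012, -0.0025],"delta_rot":[-0.01, 0.018, 0.072],"hand":0.085},
{"translation":[-0.0397, 0.0017, -0.0031],"delta_rot":[-0.011, 0.018, 0.072],"ha
[... 166 characters left out ...]
11, 0.018, 0.072],"hand":0.085},
{"translation":[-0.0381, 0.0103, -0.0051],"delta_rot":[-0.011, 0.018, 0.072],"hand":0.085},
{"translation":[-0.0372, 0.013, -0.0056],"delta_rot":[-0.011, 0.018, 0.072],"hand":0.085},
{"translation":[-0.036, 0.0157, -0.0062],"delta_rot":[-0.011, 0.018, 0.072],"hand":0.085},
{"translation":[-0.0347, 0.0183, -0.0065],"delta_rot":[-0.011, 0.018, 0.073],"hand":0.085},
{"translation":[-0.0332, 0.0209, -0.007],"delta_rot":[-0.011, 0.018, 0.072],"hand":0.085},
{"translation":[-0.0314, 0.0233, -0.0073],"delta_rot":[-0.011, 0.018, 0.072],"hand":0.085},
{"translation":[-0.0295, 0.0255, -0.0076],"delta_rot":[-0.011, 0.018, 0.072],"hand":0.085},
L [[0.669 0.13  0.4  ]] 20
```

>>> apply_moves:
  motion:
    - {"translation": [-0.0091,-0.0033,-0.0357],"delta_rot": [0,0,0],"hand": 0.085}
    - {"translation": [-0.0092,-0.0032,-0.0358],"delta_rot": [0,0,0],"hand": 0.085}
    - {"translation": [-0.0091,-0.0033,-0.0357],"delta_rot": [0,0,0],"hand": 0.085}
    - {"translation": [-0.0091,-0.0032,-0.0358],"delta_rot": [0,0,0],"hand": 0.085}
    - {"translation": [-0.0092,-0.0033,-0.0357],"delta_rot": [0,0,0],"hand": 0.085}
    - {"translation": [-0.0378,-0.0125,0.0007],"delta_rot": [-0.011,0.018,0.072],"hand": 0.085}
    - {"translation": [-0.0385,-0.0097,-0.0002],"delta_rot": [-0.011,0.018,0.072],"hand": 0.085}
    - {"translation": [-0.0392,-0.007,-0.0009],"delta_rot": [-0.011,0.018,0.072],"hand": 0.085}
    - {"translation": [-0.0395,-0.0041,-0.0017],"delta_rot": [-0.011,0.018,0.072],"hand": 0.085}
    - {"translation": [-0.0397,-0.0012,-0.0025],"delta_rot": [-0.01,0.018,0.072],"hand": 0.085}
    - {"translation": [-0.0397,0.0017,-0.0031],"delta_rot": [-0.011,0.018,0.072],"hand": 0.085}
    - {"translation": [-0.0393,0.0045,-0.0039],"delta_rot": [-0.011,0.018,0.072],"hand": 0.085}

```text
time_s: 2.4
ee_pos: [0.4258, 0.3042, 0.4055]
ee_rot: [0.398, 0.915, 0.047, -0.056]
contact_force: [0.0, 0.6, 0.8]
width: 0.0847
finger_force: 0.0
```

>>> apply_moves:
  motion:
    - {"translation": [-0.0388,0.0074,-0.0044],"delta_rot": [-0.011,0.018,0.072],"hand": 0.085}
    - {"translation": [-0.0381,0.0103,-0.0051],"delta_rot": [-0.011,0.018,0.072],"hand": 0.085}
    - {"translation": [-0.0372,0.013,-0.0056],"delta_rot": [-0.011,0.018,0.072],"hand": 0.085}
    - {"translation": [-0.036,0.0157,-0.0062],"delta_rot": [-0.011,0.018,0.072],"hand": 0.085}
    - {"translation": [-0.0347,0.0183,-0.0065],"delta_rot": [-0.011,0.018,0.073],"hand": 0.085}
    - {"translation": [-0.0332,0.0209,-0.007],"delta_rot": [-0.011,0.018,0.072],"hand": 0.085}
    - {"translation": [-0.0314,0.0233,-0.0073],"delta_rot": [-0.011,0.018,0.072],"hand": 0.085}
    - {"translation": [-0.0295,0.0255,-0.0076],"delta_rot": [-0.011,0.018,0.072],"hand": 0.085}
    - {"translation": [0,0,0],"delta_rot": [0,0,0],"hand": 0.085}
    - {"translation": [0,0,0],"delta_rot": [0,0,0],"hand": 0.085}

```text
time_s: 3.4
ee_pos: [0.6819, 0.1165, 0.3982]
ee_rot: [0.638, 0.755, 0.096, -0.115]
contact_force: [0.1, 0.6, -0.1]
width: 0.0847
finger_force: 0.0
```

```bash
python3 - <<'E'
from h import *
st(); ps=pose(); im,d=capture('wrist'); cv2.imwrite('pics/w1.png',im[...,::-1])
for n in('hook_a','plate_a','pail'):
    for r in finder.masks_of(n,'wrist')[:3]:
        P=L(cloud('wrist',d,r['region'],ps)); print(n,round(r['score'],2),r['extent'],np.percentile(P,[3,50,97],axis=0).round(3).tolist())
E
```

```text
t 3.4 L [0.6694 0.1309 0.3982] z [-0.051  0.292 -0.955] F [ 0.1  0.6 -0.1] T [-0.09 -0.05 -0.03] w 0.0847 q [-0.07  0.69  0.54  0.32  1.97 -0.13]
hook_a 0.85 [275.2, 85.5, 291.0, 140.3] [[0.665, 0.006, 0.198], [0.672, 0.025, 0.283], [0.68, 0.032, 0.287]]
hook_a 0.74 [110.9, 123.9, 130.6, 217.0] [[0.486, 0.019, 0.159], [0.502, 0.055, 0.2], [0.508, 0.111, 0.217]]
plate_a 0.82 [84.5, 100.4, 156.0, 220.4] [[0.487, 0.002, 0.167], [0.504, 0.024, 0.201], [0.52, 0.108, 0.236]]
plate_a 0.58 [260.9, 85.2, 301.2, 170.6] [[0.656, 0.002, 0.17], [0.672, 0.02, 0.208], [0.69, 0.057, 0.286]]
pail 0.77 [95.7, 161.3, 190.7, 201.2] [[0.464, 0.047, 0.072], [0.514, 0.075, 0.13], [0.539, 0.099, 0.21]]
pail 0.73 [0.0, 163.7, 96.7, 207.2] [[0.293, 0.042, 0.004], [0.349, 0.072, 0.061], [0.369, 0.097, 0.141]]
pail 0.28 [277.3, 83.7, 289.8, 141.1] [[0.664, 0.004, 0.173], [0.672, 0.025, 0.282], [0.68, 0.032, 0.287]]
```

View pics/w1.png

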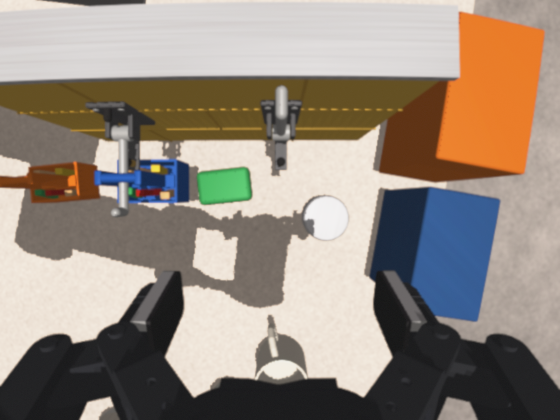

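w1 shows hook b folded at (281,120), hook a with its arm along (122,170) and the blue pail's bar at (122,178), and the orange pail at (50,182). The heights fit: the tip is at 0.287, which puts the pin at about 0.197. Next I'll pinch end_b.

```bash
python3 - <<'E'
from h import *
rows([(W(.671,.040,.315),ori(.3)),(W(.671,.0215,.2545),ori(.3))],0.05,vmax=.03)
# arc
pin=np.array([.024,.197]); p0=np.array([.0215,.2545])-pin
way=[]
for b in np.linspace(0,.85,13)[1:]:
    n=p0[0]*np.cos(b)+p0[1]*np.sin(b); z=-p0[0]*np.sin(b)+p0[1]*np.cos(b)
    way.append((W(.671,pin[0]+n,pin[1]+z),ori(.3+b)))
rows(way,0.0,start=(W(.671,.0215,.2545),ori(.3)))
E
```

```text
--
{"translation":[0.0118, 0.0005, 0.0218],"delta_rot":[0.0, 0.0, 0.0],"hand":0.05},
{"translation":[0.0118, 0.0006, 0.0218],"delta_rot":[0.001, 0.0, 0.001],"hand":0.05},
{"translation":[0.0118, 0.0005, 0.0217],"delta_rot":[0.0, 0.0, 0.0],"hand":0.05},
{"translation":[0.0118, 0.0006, 0.0218],"delta_rot":[0.0, 0.0, 0.001],"hand":0.05},
{"translation":[0.0118, 0.0005, 0.0218],"delta_rot":[0.001, 0.0, 0.0],"hand":0.05},
{"translation":[-0.0001, 0.0, 0.0211],"delta_rot":[0.0, 0.0, 0.0],"hand":0.05},
{"translation":[-0.0001, 0.0, 0.0211],"delta_rot":[0.0, 0.0, 0.0],"hand":0.05},
{"translation":[-0.0001, 0.0, 0.0211],"delta_rot":[0.0, 0.0, 0.0],"hand":0.05},
L [[0.671  0.0215 0.2545]] 8
--
{"translation":[-0.0039, 0.0, -0.0012],"delta_rot":[0.0, 0.071, 0.0],"hand":0},
{"translation":[-0.0039, 0.0, -0.0013],"delta_rot":[0.0, 0.071, 0.0],"hand":0},
{"translation":[-0.0039, 0.0, -0.0012],"delta_rot":[0.0, 0.07, 0.0],"hand":0},
{"translation":[-0.0038, 0.0, -0.0012],"delta_rot":[0.0, 0.071, 0.0],"hand":0},
{"translation":[-0.0039, 0.0, -0.0013],"delta_rot":[0.0, 0.071, 0.0],"hand":0},
{"translation":[-0.0039, 0.0, -0.0012],"delta_rot":[0.0, 0.071, 0.0],"hand":0},
{"translation":[-0.0039, 0.0, -0.0012],"delta_rot":[0.0, 0.071, 0.0],"hand":0},
{"translation":[-0.0039, 0.0, -0.0013],"delta_rot":[0.0, 0.071, 0.0],"hand":0},
{"translation":[-0.0039, 0.0, -0.0012],"delta_rot":[0.0, 0.071, 0.0],"hand":0},
{"translation":[-0.0038, 0.0, -0.0012],"delta_rot":[0.0, 0.07, 0.0],"hand":0},
{"translation":[-0.0039, 0.0, -0.0013],"delta_rot":[0.0, 0.071, 0.0],"hand":0},
{"translation":[-0.0039, 0.0, -0.0012],"delta_rot":[0.0, 0.071, 0.0],"hand":0},
L [[0.671  0.0655 0.2368]] 12
```

>>> apply_moves:
  motion:
    - {"translation": [0.0118,0.0005,0.0218],"delta_rot": [0,0,0],"hand": 0.05}
    - {"translation": [0.0118,0.0006,0.0218],"delta_rot": [0.001,0,0.001],"hand": 0.05}
    - {"translation": [0.0118,0.0005,0.0217],"delta_rot": [0,0,0],"hand": 0.05}
    - {"translation": [0.0118,0.0006,0.0218],"delta_rot": [0,0,0.001],"hand": 0.05}
    - {"translation": [0.0118,0.0005,0.0218],"delta_rot": [0.001,0,0],"hand": 0.05}
    - {"translation": [0,0,0.0211],"delta_rot": [0,0,0],"hand": 0.05}
    - {"translation": [0,0,0.0211],"delta_rot": [0,0,0],"hand": 0.05}
    - {"translation": [0,0,0.0211],"delta_rot": [0,0,0],"hand": 0.05}
    - {"translation": [0,0,0],"delta_rot": [0,0,0],"hand": 0.03}
    - {"translation": [0,0,0],"delta_rot": [0,0,0],"hand": 0.02}

```text
time_s: 4.6
ee_pos: [0.6654, 0.2243, 0.2544]
ee_rot: [0.638, 0.755, 0.096, -0.115]
contact_force: [0.6, 0.1, 0.3]
width: 0.0215
finger_force: 0.0
```

```bash
python3 - <<'E'
from h import *
st(); ps=pose(); im,d=capture('wrist'); cv2.imwrite('pics/w2.png',im[...,::-1])
for n in('hook_a',):
    for r in finder.masks_of(n,'wrist')[:3]:
        P=L(cloud('wrist',d,r['region'],ps)); print(n,round(r['score'],2),r['extent'],np.percentile(P,[3,50,97],axis=0).round(3).tolist())
E
```

```text
t 4.6 L [0.6713 0.0219 0.2544] z [-0.051  0.292 -0.955] F [0.6 0.1 0.3] T [-0.12 -0.01 -0.02] w 0.0215 q [ 0.08  0.67  0.96  0.3   1.55 -0.1 ]
hook_a 0.74 [269.2, 253.9, 292.6, 306.2] [[0.668, 0.008, 0.282], [0.672, 0.018, 0.285], [0.677, 0.028, 0.287]]
hook_a 0.7 [4.8, 251.5, 38.9, 398.1] [[0.494, 0.023, 0.194], [0.503, 0.065, 0.2], [0.506, 0.111, 0.217]]
hook_a 0.42 [334.5, 283.6, 373.2, 319.8] [[0.696, 0.025, 0.001], [0.758, 0.102, 0.038], [0.775, 0.119, 0.286]]
```

View pics/w2.png

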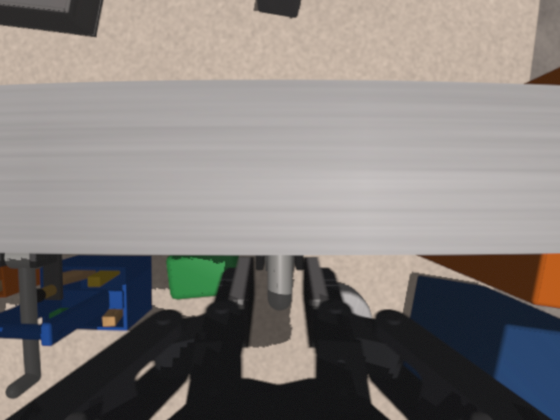

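w2 shows arm b's top at (280,280), centred between the fingers. I'll close, then swing.

>>> apply_moves:
  motion:
    - {"translation": [0,0,0],"delta_rot": [0,0,0],"hand": 0}
    - {"translation": [0,0,0],"delta_rot": [0,0,0],"hand": 0}
    - {"translation": [-0.0039,0,-0.0012],"delta_rot": [0,0.071,0],"hand": 0}
    - {"translation": [-0.0039,0,-0.0013],"delta_rot": [0,0.071,0],"hand": 0}
    - {"translation": [-0.0039,0,-0.0012],"delta_rot": [0,0.07,0],"hand": 0}

```text
time_s: 5.2
ee_pos: [0.6682, 0.2112, 0.2542]
ee_rot: [0.624, 0.739, 0.165, -0.194]
contact_force: [-3.0, -0.9, 3.1]
width: 0.0082
finger_force: 59.7
```

```bash
python3 - <<'E'
from h import *
st()
E
```

```text
t 5.2 L [0.6718 0.0352 0.2542] z [-0.082  0.486 -0.87 ] F [-3.  -0.9  3.1] T [-0.2   0.35  0.23] w 0.0082 q [-0.03  0.68  1.    0.5   1.57 -0.22]
```

>>> apply_moves:
  motion:
    - {"translation": [-0.0038,0,-0.0012],"delta_rot": [0,0.071,0],"hand": 0}
    - {"translation": [-0.0039,0,-0.0013],"delta_rot": [0,0.071,0],"hand": 0}
    - {"translation": [-0.0039,0,-0.0012],"delta_rot": [0,0.071,0],"hand": 0}
    - {"translation": [-0.0039,0,-0.0012],"delta_rot": [0,0.071,0],"hand": 0}
    - {"translation": [-0.0039,0,-0.0013],"delta_rot": [0,0.071,0],"hand": 0}

```text
time_s: 5.7
ee_pos: [0.6715, 0.1916, 0.2469]
ee_rot: [0.586, 0.692, 0.272, -0.321]
contact_force: [-1.3, -1.2, 1.5]
width: 0.0076
finger_force: 59.7
```

>>> apply_moves:
  motion:
    - {"translation": [-0.0039,0,-0.0012],"delta_rot": [0,0.071,0],"hand": 0}
    - {"translation": [-0.0038,0,-0.0012],"delta_rot": [0,0.07,0],"hand": 0}
    - {"translation": [-0.0039,0,-0.0013],"delta_rot": [0,0.071,0],"hand": 0}
    - {"translation": [-0.0039,0,-0.0012],"delta_rot": [0,0.071,0],"hand": 0}
    - {"translation": [0,0,0],"delta_rot": [0,0,0],"hand": 0}

```text
time_s: 6.2
ee_pos: [0.6739, 0.1776, 0.2351]
ee_rot: [0.543, 0.638, 0.352, -0.417]
contact_force: [-1.6, -6.1, 5.0]
width: 0.0081
finger_force: 60.5
```

```bash
python3 - <<'E'
from h import *
st()
E
```

```text
t 6.2 L [0.6718 0.0693 0.2351] z [-0.15   0.902 -0.404] F [-1.6 -6.1  5. ] T [0.23 0.24 0.32] w 0.0081 q [-0.25  0.88  1.07  1.02  1.76 -0.52]
```

>>> apply_moves:
  motion:
    - {"translation": [-0.0039,0,-0.0013],"delta_rot": [0,0.071,0],"hand": 0}
    - {"translation": [-0.0039,0,-0.0012],"delta_rot": [0,0.071,0],"hand": 0}
    - {"translation": [-0.0038,0,-0.0012],"delta_rot": [0,0.071,0],"hand": 0}
    - {"translation": [-0.0039,0,-0.0013],"delta_rot": [0,0.071,0],"hand": 0}
    - {"translation": [0,0,0],"delta_rot": [0,0,0],"hand": 0.02}
    - {"translation": [0,0,0],"delta_rot": [0,0,0],"hand": 0.03}

```text
time_s: 6.8
ee_pos: [0.675, 0.1705, 0.2217]
ee_rot: [0.488, 0.575, 0.424, -0.502]
contact_force: [0.8, -0.6, 0.5]
width: 0.0294
finger_force: 0.0
```

```bash
python3 - <<'E'
from h import *
st(); p,r,o=pose()
q=p-r.as_matrix()[:,2]*.06+np.array([0,0,.01])
rows([(q,r),(W(.672,.125,.30),ori(.6)),(W(.672,.085,.28),ori(.15))],0.03,vmax=.035)
E
```

```text
t 6.8 L [0.6717 0.0765 0.2217] z [-0.164  0.977 -0.137] F [ 0.8 -0.6  0.5] T [-0.42  0.02 -0.01] w 0.0294 q [-0.29  1.01  1.08  1.21  1.89 -0.6 ]
--
{"translation":[0.005, 0.0, -0.0307],"delta_rot":[0.0, 0.0, 0.0],"hand":0.03},
{"translation":[0.0049, 0.0, -0.0307],"delta_rot":[0.0, 0.0, 0.0],"hand":0.03},
{"translation":[0.0087, 0.0, 0.0004],"delta_rot":[0.0, -0.119, 0.0],"hand":0.03},
{"translation":[0.0087, 0.0001, -0.0007],"delta_rot":[0.0, -0.119, -0.001],"hand":0.03},
{"translation":[0.0086, 0.0, -0.0017],"delta_rot":[0.0, -0.119, 0.0],"hand":0.03},
{"translation":[0.0083, 0.0, -0.0026],"delta_rot":[0.0, -0.119, -0.001],"hand":0.03},
{"translation":[0.0079, 0.0001, -0.0037],"delta_rot":[0.0, -0.119, -0.001],"hand":0.03},
{"translation":[0.0074, 0.0001, -0.0046],"delta_rot":[0.001, -0.119, 0.0],"hand":0.03},
{"translation":[0.0069, 0.0, -0.0054],"delta_rot":[0.0, -0.119, 0.0],"hand":0.03},
{"translation":[0.0054, 0.0, 0.0098],"delta_rot":[0.0, -0.113, 0.0],"hand":0.03},
{"translation":[0.0065, 0.0, 0.0091],"delta_rot":[0.0, -0.112, 0.0],"hand":0.03},
{"translation":[0.0075, 0.0, 0.0083],"delta_rot":[0.0, -0.113, 0.0],"hand":0.03},
--
{"translation":[0.0083, 0.0, 0.0074],"delta_rot":[-0.001, -0.112, 0.0],"hand":0.03},
L [[0.672 0.085 0.28 ]] 13
```

>>> apply_moves:
  motion:
    - {"translation": [0.005,0,-0.0307],"delta_rot": [0,0,0],"hand": 0.03}
    - {"translation": [0.0049,0,-0.0307],"delta_rot": [0,0,0],"hand": 0.03}
    - {"translation": [0.0087,0,0.0004],"delta_rot": [0,-0.119,0],"hand": 0}
    - {"translation": [0.0087,0,-0.0007],"delta_rot": [0,-0.119,-0.001],"hand": 0}
    - {"translation": [0.0086,0,-0.0017],"delta_rot": [0,-0.119,0],"hand": 0}
    - {"translation": [0.0083,0,-0.0026],"delta_rot": [0,-0.119,-0.001],"hand": 0}
    - {"translation": [0.0079,0,-0.0037],"delta_rot": [0,-0.119,-0.001],"hand": 0}
    - {"translation": [0.0074,0,-0.0046],"delta_rot": [0,-0.119,0],"hand": 0}
    - {"translation": [0.0069,0,-0.0054],"delta_rot": [0,-0.119,0],"hand": 0}
    - {"translation": [0.0054,0,0.0098],"delta_rot": [0,-0.113,0],"hand": 0}
    - {"translation": [0.0065,0,0.0091],"delta_rot": [0,-0.112,0],"hand": 0}
    - {"translation": [0.0075,0,0.0083],"delta_rot": [0,-0.113,0],"hand": 0}

```text
time_s: 8.0
ee_pos: [0.6781, 0.153, 0.2882]
ee_rot: [0.639, 0.758, 0.085, -0.096]
contact_force: [0.4, 0.0, -0.5]
width: -0.0003
finger_force: 0.0
```

>>> apply_moves:
  motion:
    - {"translation": [0.0083,0,0.0074],"delta_rot": [-0.001,-0.112,0],"hand": 0}
    - {"translation": [0,0,0],"delta_rot": [0,0,0],"hand": 0}

```text
time_s: 8.2
ee_pos: [0.6752, 0.1674, 0.2831]
ee_rot: [0.641, 0.764, 0.05, -0.055]
contact_force: [-0.4, 0.9, 0.3]
width: 0.0002
finger_force: 0.0
```

```bash
python3 - <<'E'
from h import *
st(); ps=pose()
for c in ('side','wrist'):
    im,d=capture(c); cv2.imwrite(f'pics/p3{c}.png',im[...,::-1])
    for n in('hook_a','pail'):
        for r in finder.masks_of(n,c)[:3]:
            P=L(cloud(c,d,r['region'],ps)); print(c,n,round(r['score'],2),r['extent'],np.percentile(P,[3,50,97],axis=0).round(3).tolist())
            if n=='hook_a' and abs(np.median(P[:,0])-.671)<.01:
                Q=P[(abs(P[:,0]-.671)<.004)&(P[:,1]>.02)]
                for a in np.arange(.02,.13,.01):
                    m=(Q[:,1]>=a)&(Q[:,1]<a+.01)
                    if m.sum(): print('   n',a.round(2),m.sum(),np.percentile(Q[m,2],[10,50,90]).round(4))
E
```

```text
t 8.2 L [0.6713 0.0796 0.2831] z [-0.02   0.147 -0.989] F [-0.4  0.9  0.3] T [-0.05 -0.03 -0.03] w 0.0002 q [ 0.07  0.65  0.88  0.15  1.62 -0.1 ]
side hook_a 0.52 [291.7, 105.3, 308.3, 122.3] [[0.663, 0.022, 0.196], [0.667, 0.07, 0.219], [0.679, 0.106, 0.248]]
   n 0.02 7 [0.2022 0.2039 0.2052]
   n 0.03 4 [0.1972 0.2054 0.2068]
   n 0.04 1 [0.211 0.211 0.211]
   n 0.05 5 [0.2117 0.2132 0.2142]
   n 0.06 3 [0.2165 0.2178 0.219 ]
   n 0.07 3 [0.2204 0.2206 0.2226]
   n 0.08 4 [0.2231 0.2256 0.2267]
   n 0.09 9 [0.2382 0.2439 0.2506]
   n 0.1 14 [0.2296 0.2364 0.2446]
side pail 0.94 [221.6, 132.8, 260.9, 189.6] [[0.461, 0.04, 0.068], [0.497, 0.084, 0.123], [0.538, 0.104, 0.208]]
side pail 0.65 [159.7, 171.7, 201.5, 223.2] [[0.287, 0.042, 0.0], [0.325, 0.082, 0.054], [0.366, 0.102, 0.139]]
wrist hook_a 0.8 [18.7, 135.5, 62.4, 276.9] [[0.492, 0.015, 0.195], [0.503, 0.056, 0.201], [0.507, 0.108, 0.218]]
wrist hook_a 0.76 [269.0, 131.8, 294.5, 256.6] [[0.665, 0.014, 0.203], [0.672, 0.049, 0.214], [0.679, 0.087, 0.231]]
   n 0.02 167 [0.204  0.2054 0.2067]
   n 0.03 150 [0.2068 0.2087 0.211 ]
   n 0.04 170 [0.2107 0.2131 0.2152]
   n 0.05 198 [0.215  0.2172 0.2194]
   n 0.06 208 [0.2193 0.2216 0.2236]
   n 0.07 215 [0.2236 0.2259 0.2283]
   n 0.08 190 [0.2278 0.2299 0.2316]
wrist hook_a 0.57 [242.0, 108.8, 314.5, 254.6] [[0.656, -0.003, 0.172], [0.672, 0.019, 0.215], [0.687, 0.084, 0.238]]
   n 0.02 170 [0.204  0.2054 0.2066]
   n 0.03 165 [0.2064 0.2085 0.2109]
   n 0.04 178 [0.2106 0.213  0.2152]
   n 0.05 199 [0.215  0.2172 0.2194]
   n 0.06 207 [0.2194 0.2216 0.2236]
   n 0.07 211 [0.2237 0.226  0.2283]
   n 0.08 188 [0.2278 0.2299 0.2316]
wrist pail 0.86 [3.2, 169.4, 160.0, 229.0] [[0.467, 0.042, 0.074], [0.52, 0.066, 0.132], [0.54, 0.095, 0.211]]
wrist pail 0.85 [0.0, 159.9, 34.8, 214.5] [[0.315, 0.038, 0.005], [0.366, 0.062, 0.049], [0.369, 0.084, 0.066]]
```

>>> apply_moves:
  motion:
    - {"translation": [-0.0013,0,0.0089],"delta_rot": [0,0,0],"hand": 0}
    - {"translation": [-0.0013,0,0.0089],"delta_rot": [0,0,0],"hand": 0}
    - {"translation": [-0.0013,0,0.0089],"delta_rot": [0,0,0],"hand": 0}
    - {"translation": [-0.0013,0,0.0089],"delta_rot": [0,0,0],"hand": 0}
    - {"translation": [-0.0013,0,0.0089],"delta_rot": [0,0,0],"hand": 0}
    - {"translation": [0,0,0],"delta_rot": [0,0,0],"hand": 0}

```text
time_s: 9.1
ee_pos: [0.6754, 0.1629, 0.2334]
ee_rot: [0.643, 0.762, 0.048, -0.059]
contact_force: [-0.3, 1.8, -1.2]
width: -0.0
finger_force: 0.4
```

>>> apply_moves:
  motion:
    - {"translation": [-0.0006,0,0.004],"delta_rot": [0,0,0],"hand": 0}
    - {"translation": [-0.0006,0,0.004],"delta_rot": [0,0,0],"hand": 0}

```text
time_s: 9.3
ee_pos: [0.6765, 0.1628, 0.2278]
ee_rot: [0.643, 0.762, 0.05, -0.057]
contact_force: [0.5, 1.1, 0.8]
width: 0.0002
finger_force: 0.5
```

>>> apply_moves:
  motion:
    - {"translation": [-0.0006,0,0.004],"delta_rot": [0,0,0],"hand": 0}
    - {"translation": [-0.0006,0,0.004],"delta_rot": [0,0,0],"hand": 0}

```text
time_s: 9.5
ee_pos: [0.6763, 0.1627, 0.2193]
ee_rot: [0.643, 0.762, 0.05, -0.057]
contact_force: [-1.0, 0.8, 1.7]
width: -0.0003
finger_force: 0.5
```

```bash
python3 -c "
from h import *
st()"
```

```text
t 9.5 L [0.6717 0.0844 0.2193] z [-0.023  0.149 -0.989] F [-1.   0.8  1.7] T [0.11 0.03 0.02] w -0.0003 q [ 0.06  0.68  1.01  0.15  1.48 -0.13]
```

>>> apply_moves:
  motion:
    - {"translation": [0.0027,0,0.002],"delta_rot": [0,0,0],"hand": 0}
    - {"translation": [-0.0003,0,0.002],"delta_rot": [0,0,0],"hand": 0}

```text
time_s: 9.7
ee_pos: [0.6758, 0.1657, 0.2159]
ee_rot: [0.643, 0.762, 0.049, -0.057]
contact_force: [-0.5, -1.0, 1.8]
width: 0.0002
finger_force: 0.9
```

>>> apply_moves:
  motion:
    - {"translation": [-0.0002,0,0.0015],"delta_rot": [0,0,0],"hand": 0}

```text
time_s: 9.8
ee_pos: [0.6758, 0.1655, 0.2144]
ee_rot: [0.643, 0.762, 0.049, -0.057]
contact_force: [0.2, -1.1, 2.1]
width: 0.0
finger_force: 0.9
```

>>> apply_moves:
  motion:
    - {"translation": [-0.0002,0,0.0015],"delta_rot": [0,0,0],"hand": 0}

```text
time_s: 9.9
ee_pos: [0.6759, 0.1655, 0.2128]
ee_rot: [0.643, 0.762, 0.049, -0.057]
contact_force: [0.6, -1.0, 2.4]
width: -0.0001
finger_force: 0.9
```

>>> apply_moves:
  motion:
    - {"translation": [0,0,0],"delta_rot": [0,0,0],"hand": 0}

```text
time_s: 10.0
ee_pos: [0.6758, 0.1655, 0.2126]
ee_rot: [0.643, 0.762, 0.049, -0.057]
contact_force: [-0.4, -0.5, 1.8]
width: 0.0001
finger_force: 0.6
```

>>> apply_moves:
  motion:
    - {"translation": [-0.0001,0,0.0007],"delta_rot": [0,0,0],"hand": 0}
    - {"translation": [-0.0001,0,0.0007],"delta_rot": [0,0,0],"hand": 0}

```text
time_s: 10.2
ee_pos: [0.6758, 0.1656, 0.2114]
ee_rot: [0.643, 0.762, 0.049, -0.057]
contact_force: [1.0, -1.5, 1.4]
width: -0.0001
finger_force: 0.9
```

>>> apply_moves:
  motion:
    - {"translation": [-0.0001,0,0.0007],"delta_rot": [0,0,0],"hand": 0}
    - {"translation": [-0.0001,0,0.0007],"delta_rot": [0,0,0],"hand": 0}

```text
time_s: 10.4
ee_pos: [0.6757, 0.1657, 0.2099]
ee_rot: [0.643, 0.762, 0.049, -0.057]
contact_force: [0.4, -0.9, 2.2]
width: 0.0002
finger_force: 0.9
```

>>> apply_moves:
  motion:
    - {"translation": [-0.0001,0,0.0007],"delta_rot": [0,0,0],"hand": 0}
    - {"translation": [-0.0001,0,0.0007],"delta_rot": [0,0,0],"hand": 0}

```text
time_s: 10.6
ee_pos: [0.6757, 0.1657, 0.2084]
ee_rot: [0.643, 0.762, 0.049, -0.057]
contact_force: [-0.1, -0.8, 2.2]
width: -0.0004
finger_force: 0.9
```

>>> apply_moves:
  motion:
    - {"translation": [-0.0001,0,0.0007],"delta_rot": [0,0,0],"hand": 0}
    - {"translation": [-0.0001,0,0.0007],"delta_rot": [0,0,0],"hand": 0}

```text
time_s: 10.8
ee_pos: [0.6757, 0.1657, 0.207]
ee_rot: [0.643, 0.762, 0.049, -0.057]
contact_force: [0.4, -0.8, 1.3]
width: -0.0002
finger_force: 0.9
```

>>> apply_moves:
  motion:
    - {"translation": [-0.0001,0,0.0007],"delta_rot": [0,0,0],"hand": 0}
    - {"translation": [-0.0001,0,0.0007],"delta_rot": [0,0,0],"hand": 0}

```text
time_s: 11.0
ee_pos: [0.6757, 0.1658, 0.2056]
ee_rot: [0.643, 0.762, 0.049, -0.057]
contact_force: [0.5, -2.3, 1.9]
width: 0.0001
finger_force: 0.9
```

>>> apply_moves:
  motion:
    - {"translation": [-0.0001,0,0.0007],"delta_rot": [0,0,0],"hand": 0}
    - {"translation": [-0.0001,0,0.0007],"delta_rot": [0,0,0],"hand": 0}

```text
time_s: 11.2
ee_pos: [0.6757, 0.1658, 0.2041]
ee_rot: [0.643, 0.762, 0.049, -0.057]
contact_force: [-0.5, -1.7, 1.6]
width: -0.0001
finger_force: 0.9
```

>>> apply_moves:
  motion:
    - {"translation": [-0.0001,0,0.0007],"delta_rot": [0,0,0],"hand": 0}
    - {"translation": [-0.0001,0,0.0007],"delta_rot": [0,0,0],"hand": 0}

```text
time_s: 11.4
ee_pos: [0.6757, 0.1658, 0.2027]
ee_rot: [0.643, 0.762, 0.049, -0.057]
contact_force: [1.1, -1.1, 1.5]
width: -0.0002
finger_force: 0.9
```

>>> apply_moves:
  motion:
    - {"translation": [-0.0001,0,0.0007],"delta_rot": [0,0,0],"hand": 0}
    - {"translation": [-0.0001,0,0.0007],"delta_rot": [0,0,0],"hand": 0}

```text
time_s: 11.6
ee_pos: [0.6757, 0.1658, 0.2013]
ee_rot: [0.643, 0.762, 0.049, -0.057]
contact_force: [0.7, -0.7, 2.5]
width: 0.0004
finger_force: 0.9
```

>>> apply_moves:
  motion:
    - {"translation": [-0.0001,0,0.0007],"delta_rot": [0,0,0],"hand": 0}
    - {"translation": [-0.0001,0,0.0007],"delta_rot": [0,0,0],"hand": 0}

```text
time_s: 11.8
ee_pos: [0.6757, 0.1658, 0.1999]
ee_rot: [0.643, 0.762, 0.049, -0.057]
contact_force: [0.2, -1.1, 1.4]
width: 0.0002
finger_force: 0.9
```

>>> apply_moves:
  motion:
    - {"translation": [-0.0001,0,0.0007],"delta_rot": [0,0,0],"hand": 0}
    - {"translation": [-0.0001,0,0.0007],"delta_rot": [0,0,0],"hand": 0}

```text
time_s: 12.0
ee_pos: [0.6758, 0.1657, 0.1988]
ee_rot: [0.643, 0.762, 0.049, -0.057]
contact_force: [-0.2, -3.2, 4.5]
width: -0.0
finger_force: 2.1
```

```bash
python3 - <<'E'
from h import *
st(); ps=pose()
im,d=capture('wrist'); cv2.imwrite('pics/w4.png',im[150:420,100:460,::-1])
V,U=np.nonzero(d>0); P=L(world('wrist',np.c_[U,V],d[V,U],ps))
for s0,nm in((.672,'b'),(.503,'a')):
  for a in np.arange(.02,.12,.01):
    m=(abs(P[:,0]-s0)<.004)&(P[:,1]>=a)&(P[:,1]<a+.01)&(P[:,2]>.18)&(P[:,2]<.23)
    if m.sum(): print(nm,a.round(2),m.sum(),np.percentile(P[m,2],[10,50,90]).round(4))
E
```

```text
t 12.0 L [0.6717 0.0813 0.1988] z [-0.024  0.149 -0.989] F [-0.2 -3.2  4.5] T [-0.4   0.05 -0.02] w -0.0 q [ 0.06  0.69  1.04  0.15  1.43 -0.13]
b 0.02 414 [0.2028 0.2039 0.2048]
b 0.03 395 [0.1989 0.2002 0.2015]
b 0.04 372 [0.1985 0.1997 0.2007]
b 0.05 351 [0.1982 0.1993 0.2003]
b 0.06 345 [0.1977 0.199  0.2   ]
b 0.07 667 [0.1991 0.217  0.2276]
b 0.1 3 [0.2169 0.217  0.2176]
b 0.11 42 [0.2148 0.2156 0.2163]
```

>>> apply_moves:
  motion:
    - {"translation": [-0.0001,0,0.0005],"delta_rot": [0,0,0],"hand": 0}
    - {"translation": [0,0,0],"delta_rot": [0,0,0],"hand": 0}

```text
time_s: 12.25
ee_pos: [0.6758, 0.1657, 0.1984]
ee_rot: [0.643, 0.762, 0.049, -0.057]
contact_force: [0.2, -2.8, 5.1]
width: 0.0002
finger_force: 2.4
```

>>> apply_moves:
  motion:
    - {"translation": [-0.0001,0,0.0006],"delta_rot": [0,0,0],"hand": 0}
    - {"translation": [0,0,0],"delta_rot": [0,0,0],"hand": 0}

```text
time_s: 12.45
ee_pos: [0.6758, 0.1657, 0.1981]
ee_rot: [0.643, 0.762, 0.05, -0.057]
contact_force: [-0.1, -2.3, 6.0]
width: -0.0001
finger_force: 3.0
```

>>> apply_moves:
  motion:
    - {"translation": [-0.0001,0,0.0006],"delta_rot": [0,0,0],"hand": 0}
    - {"translation": [-0.0001,0,0.0006],"delta_rot": [0,0,0],"hand": 0}
    - {"translation": [0,0,0],"delta_rot": [0,0,0],"hand": 0}

```text
time_s: 12.75
ee_pos: [0.6759, 0.1657, 0.1976]
ee_rot: [0.643, 0.762, 0.05, -0.057]
contact_force: [-3.3, -3.0, 9.2]
width: -0.0002
finger_force: 4.4
```

>>> apply_moves:
  motion:
    - {"translation": [-0.0001,0,0.0004],"delta_rot": [0,0,0],"hand": 0}
    - {"translation": [0,0,0],"delta_rot": [0,0,0],"hand": 0}
    - {"translation": [0,0,0],"delta_rot": [0,0,0],"hand": 0}
    - {"translation": [0,0,0],"delta_rot": [0,0,0],"hand": 0}

```text
time_s: 13.15
ee_pos: [0.6759, 0.1657, 0.1974]
ee_rot: [0.643, 0.762, 0.05, -0.057]
contact_force: [-2.5, -3.8, 9.7]
width: 0.0
finger_force: 5.0
```

```bash
python3 - <<'E'
from h import *
st(); r=ori(.3)
rows([(W(.672,.085,.26),ori(.15)),(W(.56,.13,.36),r)],0.0)
E
```

```text
t 13.15 L [0.6718 0.0814 0.1974] z [-0.022  0.149 -0.989] F [-2.5 -3.8  9.7] T [-0.46  0.38  0.08] w 0.0 q [ 0.06  0.69  1.04  0.15  1.43 -0.13]
--
{"translation":[0.0029, 0.0002, -0.0312],"delta_rot":[0.002, -0.001, 0.0],"hand":0},
{"translation":[0.003, 0.0002, -0.0312],"delta_rot":[0.001, 0.0, 0.0],"hand":0},
{"translation":[-0.0074, -0.028, -0.0264],"delta_rot":[0.0, 0.037, 0.0],"hand":0},
{"translation":[-0.0064, -0.028, -0.0267],"delta_rot":[0.0, 0.038, 0.0],"hand":0},
{"translation":[-0.0054, -0.028, -0.0269],"delta_rot":[0.0, 0.037, 0.0],"hand":0},
{"translation":[-0.0044, -0.028, -0.0271],"delta_rot":[0.0, 0.038, 0.0],"hand":0},
L [[0.56 0.13 0.36]] 6
```

>>> apply_moves:
  motion:
    - {"translation": [0.0047,0,-0.031],"delta_rot": [0,0,0],"hand": 0}
    - {"translation": [0.003,0,-0.031],"delta_rot": [0,0,0],"hand": 0}
    - {"translation": [-0.0074,-0.028,-0.0264],"delta_rot": [0,0.037,0],"hand": 0.03}
    - {"translation": [-0.0064,-0.028,-0.0267],"delta_rot": [0,0.038,0],"hand": 0.08}
    - {"translation": [-0.0054,-0.028,-0.0269],"delta_rot": [0,0.037,0],"hand": 0.08}
    - {"translation": [-0.0044,-0.028,-0.0271],"delta_rot": [0,0.038,0],"hand": 0.08}
    - {"translation": [0,-0.02,0],"delta_rot": [0,0,0],"hand": 0.08}
    - {"translation": [0,0,0],"delta_rot": [0,0,0],"hand": 0.08}

```text
time_s: 13.95
ee_pos: [0.5518, 0.097, 0.3592]
ee_rot: [0.638, 0.755, 0.098, -0.114]
contact_force: [0.0, -0.5, -0.4]
width: 0.0798
finger_force: 0.0
```

```bash
python3 - <<'E'
from h import *
st(); ps=pose()
im,d=capture('wrist'); cv2.imwrite('pics/w5.png',im[...,::-1])
V,U=np.nonzero(d>0); P=L(world('wrist',np.c_[U,V],d[V,U],ps))
for s0,nm in((.672,'b'),(.503,'a')):
  for a in np.arange(.02,.12,.01):
    m=(abs(P[:,0]-s0)<.004)&(P[:,1]>=a)&(P[:,1]<a+.01)&(P[:,2]>.18)&(P[:,2]<.23)
    if m.sum(): print(nm,a.round(2),m.sum(),np.percentile(P[m,2],[10,50,90]).round(4))
hsv=cv2.cvtColor(im,cv2.COLOR_RGB2HSV)[V,U]
blue=(hsv[:,0]>100)&(hsv[:,0]<125)&(hsv[:,1]>120)&(P[:,0]>.44)&(P[:,0]<.56)
Q=P[blue&(P[:,2]>.195)&(P[:,2]<.225)]
print('bar',len(Q),np.percentile(Q,[2,20,50,80,98],axis=0).round(4).tolist())
for r in finder.masks_of('hook_a','wrist')[:3]:
    A=L(cloud('wrist',d,r['region'],ps)); print(round(r['score'],2),np.percentile(A,[3,50,97],axis=0).round(4).tolist())
E
```

```text
t 13.95 L [0.5379 0.1283 0.3592] z [-0.047  0.293 -0.955] F [ 0.  -0.5 -0.4] T [-0.14 -0.02 -0.03] w 0.0798 q [-0.13  0.37  1.18  0.29  1.68 -0.27]
b 0.02 91 [0.2027 0.2038 0.2048]
b 0.03 91 [0.1986 0.2002 0.2014]
b 0.04 78 [0.1984 0.1996 0.2005]
b 0.05 93 [0.1972 0.1993 0.2002]
b 0.06 80 [0.1975 0.1989 0.2   ]
b 0.07 82 [0.1973 0.1985 0.1996]
b 0.08 80 [0.1967 0.1982 0.1993]
b 0.09 73 [0.1966 0.198  0.1991]
b 0.1 99 [0.1966 0.2056 0.2154]
b 0.11 45 [0.2048 0.2142 0.2156]
a 0.02 94 [0.2029 0.2041 0.205 ]
a 0.03 80 [0.1986 0.2002 0.2015]
a 0.04 75 [0.1983 0.2002 0.2014]
a 0.05 79 [0.1972 0.1999 0.2011]
a 0.06 70 [0.1981 0.2004 0.2079]
a 0.07 94 [0.1995 0.2092 0.2105]
a 0.08 70 [0.1983 0.1996 0.2011]
a 0.09 78 [0.1976 0.1998 0.2009]
a 0.1 98 [0.1965 0.2031 0.2172]
a 0.11 34 [0.2132 0.2166 0.2181]
bar 668 [[0.4772, 0.0664, 0.2012], [0.4831, 0.0701, 0.2084], [0.5015, 0.073, 0.2095], [0.5192, 0.0765, 0.2104], [0.5259, 0.0803, 0.2113]]
0.74 [[0.6642, 0.0184, 0.1793], [0.6701, 0.0597, 0.1992], [0.6819, 0.1122, 0.2144]]
0.58 [[0.4929, 0.0189, 0.1707], [0.5012, 0.0544, 0.2003], [0.5087, 0.111, 0.217]]
```

View pics/w5.png

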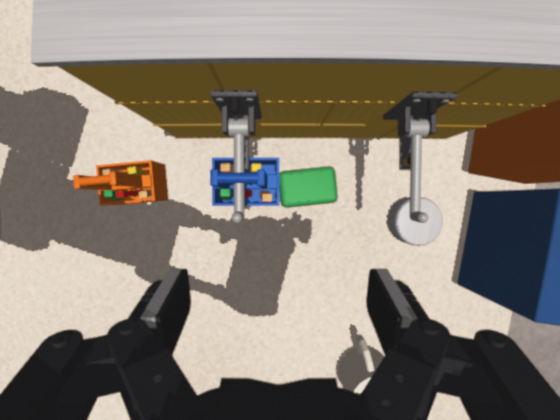

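w5 shows the pail bar at (238,178), n≈0.073, top at z≈0.210. Hook b is down at (415,170), and its arm tip overlaps the tin only in the image.

```bash
python3 - <<'E'
from h import *
rows([(W(.5015,.0851,.2263),ori(.3)),(W(.5015,.0674,.169),ori(.3))],0.08,vmax=.03)
E
```

```text
--
{"translation":[0.0003, -0.0076, 0.0276],"delta_rot":[0.0, 0.0, 0.0],"hand":0.08},
{"translation":[0.0004, -0.0077, 0.0277],"delta_rot":[0.0, -0.001, 0.0],"hand":0.08},
{"translation":[0.0003, -0.0076, 0.0276],"delta_rot":[0.001, 0.0, 0.0],"hand":0.08},
{"translation":[0.0004, -0.0076, 0.0277],"delta_rot":[0.0, -0.001, 0.0],"hand":0.08},
{"translation":[0.0004, -0.0076, 0.0276],"delta_rot":[0.0, 0.0, 0.0],"hand":0.08},
{"translation":[0.0, 0.0, 0.03],"delta_rot":[0.0, 0.0, 0.0],"hand":0.08},
{"translation":[0.0, 0.0, 0.03],"delta_rot":[0.0, 0.0, 0.0],"hand":0.08},
L [[0.5015 0.0673 0.169 ]] 7
```

>>> apply_moves:
  motion:
    - {"translation": [0.0003,-0.0076,0.0276],"delta_rot": [0,0,0],"hand": 0.08}
    - {"translation": [0.0004,-0.0077,0.0277],"delta_rot": [0,-0.001,0],"hand": 0.08}
    - {"translation": [0.0003,-0.0076,0.0276],"delta_rot": [0.001,0,0],"hand": 0.08}
    - {"translation": [0.0004,-0.0076,0.0277],"delta_rot": [0,-0.001,0],"hand": 0.08}
    - {"translation": [0.0004,-0.0076,0.0276],"delta_rot": [0,0,0],"hand": 0.08}
    - {"translation": [0,0,0.02],"delta_rot": [0,0,0],"hand": 0.08}
    - {"translation": [0,0,0.02],"delta_rot": [0,0,0],"hand": 0.08}
    - {"translation": [0,0,0.02],"delta_rot": [0,0,0],"hand": 0.08}
    - {"translation": [0,0,0],"delta_rot": [0,0,0],"hand": 0.08}

```text
time_s: 14.95
ee_pos: [0.5043, 0.1517, 0.1659]
ee_rot: [0.637, 0.756, 0.094, -0.117]
contact_force: [-0.2, -1.0, -0.9]
width: 0.0801
finger_force: 0.0
```

```bash
python3 - <<'E'
from h import *
st(); ps=pose()
im,d=capture('wrist'); cv2.imwrite('pics/w6.png',im[...,::-1])
V,U=np.nonzero(d>0); P=L(world('wrist',np.c_[U,V],d[V,U],ps)); hsv=cv2.cvtColor(im,cv2.COLOR_RGB2HSV)[V,U]
blue=(hsv[:,0]>100)&(hsv[:,0]<125)&(hsv[:,1]>120)&(P[:,0]>.44)&(P[:,0]<.56)
Q=P[blue&(P[:,2]>.195)&(P[:,2]<.225)]
if len(Q): print('bar',len(Q),np.percentile(Q,[2,20,50,80,98],axis=0).round(4).tolist())
E
```

```text
t 14.95 L [0.5002 0.0664 0.1659] z [-0.056  0.291 -0.955] F [-0.2 -1.  -0.9] T [-0.17 -0.01  0.03] w 0.0801 q [-0.03  0.42  1.64  0.32  1.17 -0.34]
bar 4747 [[0.4767, 0.0653, 0.1977], [0.4825, 0.0684, 0.2078], [0.5006, 0.0713, 0.2094], [0.5184, 0.075, 0.2102], [0.5244, 0.0789, 0.211]]
```

View pics/w6.png

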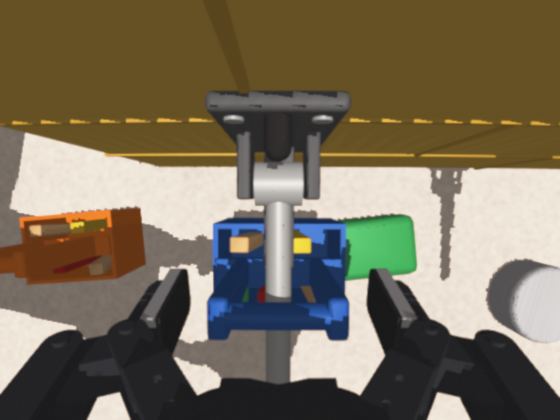

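w6 shows the pail loop at (280,320), centred between the fingers. Closing.

>>> apply_moves:
  motion:
    - {"translation": [0,0,0],"delta_rot": [0,0,0],"hand": 0.06}
    - {"translation": [0,0,0],"delta_rot": [0,0,0],"hand": 0.053}
    - {"translation": [0,0,0],"delta_rot": [0,0,0],"hand": 0.045}
    - {"translation": [0,0,0],"delta_rot": [0,0,0],"hand": 0.04}
    - {"translation": [0,0,0],"delta_rot": [0,0,0],"hand": 0.04}

```text
time_s: 15.5
ee_pos: [0.5061, 0.1504, 0.17]
ee_rot: [0.638, 0.756, 0.097, -0.113]
contact_force: [-0.1, -0.9, 3.1]
width: 0.0503
finger_force: 62.9
```

```bash
python3 - <<'E'
from h import *
st(); p,r,o=pose(); s,n,z=L(p)[0]
rows([(W(s,n,z+.037),r),(W(s,n+.07,z+.042),r),(W(s+.085,n+.075,z+.045),r),(W(s+.170,n+.07,z+.042),r)],0.04,vmax=.02)
E
```

```text
t 15.5 L [0.5018 0.068  0.17  ] z [-0.048  0.291 -0.956] F [-0.1 -0.9  3.1] T [-0.05  0.06  0.01] w 0.0503 q [-0.03  0.41  1.64  0.32  1.17 -0.34]
--
{"translation":[0.0055, 0.0, -0.0177],"delta_rot":[0.0, 0.0, 0.0],"hand":0.04},
{"translation":[0.0054, 0.0001, -0.0177],"delta_rot":[0.0, 0.0, 0.0],"hand":0.04},
{"translation":[-0.0164, 0.0, -0.0063],"delta_rot":[0.0, 0.0, 0.0],"hand":0.04},
{"translation":[-0.0163, 0.0, -0.0064],"delta_rot":[0.0, 0.0, 0.0],"hand":0.04},
{"translation":[-0.0164, 0.0, -0.0063],"delta_rot":[0.0, 0.0, 0.0],"hand":0.04},
{"translation":[-0.0163, 0.0, -0.0064],"delta_rot":[0.0, 0.0, 0.0],"hand":0.04},
{"translation":[-0.0008, 0.017, -0.0008],"delta_rot":[0.0, 0.0, 0.0],"hand":0.04},
{"translation":[-0.0008, 0.017, -0.0009],"delta_rot":[0.0, 0.0, 0.0],"hand":0.04},
{"translation":[-0.0007, 0.017, -0.0008],"delta_rot":[0.0, 0.0, 0.0],"hand":0.04},
{"translation":[-0.0008, 0.017, -0.0008],"delta_rot":[0.0, 0.0, 0.0],"hand":0.04},
{"translation":[-0.0008, 0.017, -0.0008],"delta_rot":[0.0, 0.0, 0.0],"hand":0.04},
{"translation":[0.0008, 0.017, 0.0009],"delta_rot":[0.0, 0.0, 0.0],"hand":0.04},
--
{"translation":[0.0008, 0.017, 0.0009],"delta_rot":[0.0, 0.0, 0.0],"hand":0.04},
{"translation":[0.0007, 0.017, 0.0009],"delta_rot":[0.0, 0.0, 0.0],"hand":0.04},
{"translation":[0.0008, 0.017, 0.0009],"delta_rot":[0.0, 0.0, 0.0],"hand":0.04},
{"translation":[0.0008, 0.017, 0.0009],"delta_rot":[0.0, 0.0, 0.0],"hand":0.04},
L [[0.6718 0.1379 0.212 ]] 16
```

>>> apply_moves:
  motion:
    - {"translation": [0.0027,0,-0.0088],"delta_rot": [0,0,0],"hand": 0.04}
    - {"translation": [0.0027,0,-0.0088],"delta_rot": [0,0,0],"hand": 0.04}
    - {"translation": [0.0027,0,-0.0088],"delta_rot": [0,0,0],"hand": 0.04}
    - {"translation": [0.0028,0,-0.0088],"delta_rot": [0,0,0],"hand": 0.04}
    - {"translation": [0,0,0],"delta_rot": [0,0,0],"hand": 0.04}

```text
time_s: 16.0
ee_pos: [0.5059, 0.1505, 0.207]
ee_rot: [0.638, 0.756, 0.097, -0.113]
contact_force: [-0.4, 0.4, -3.0]
width: 0.05
finger_force: 76.0
```

```bash
python3 - <<'E'
from h import *
st(); ps=pose()
im,d=capture('wrist'); cv2.imwrite('pics/w7.png',im[...,::-1])
V,U=np.nonzero(d>0); P=L(world('wrist',np.c_[U,V],d[V,U],ps)); hsv=cv2.cvtColor(im,cv2.COLOR_RGB2HSV)[V,U]
blue=(hsv[:,0]>100)&(hsv[:,0]<125)&(hsv[:,1]>120)&(P[:,0]>.44)&(P[:,0]<.56)
Q=P[blue&(P[:,2]>.225)&(P[:,2]<.265)]
if len(Q): print('bar',len(Q),np.percentile(Q,[2,20,50,80,98],axis=0).round(4).tolist())
E
```

```text
t 16.0 L [0.5016 0.0678 0.207 ] z [-0.048  0.291 -0.956] F [-0.4  0.4 -3. ] T [-0.23 -0.11  0.  ] w 0.05 q [-0.03  0.37  1.59  0.31  1.26 -0.31]
bar 4685 [[0.4774, 0.0647, 0.2282], [0.4834, 0.0677, 0.2437], [0.5017, 0.0706, 0.2457], [0.5203, 0.0744, 0.2465], [0.5263, 0.0787, 0.2474]]
```

>>> apply_moves:
  motion:
    - {"translation": [-0.0164,0,-0.0063],"delta_rot": [0,0,0],"hand": 0.04}
    - {"translation": [-0.0163,0,-0.0064],"delta_rot": [0,0,0],"hand": 0.04}
    - {"translation": [-0.0164,0,-0.0063],"delta_rot": [0,0,0],"hand": 0.04}
    - {"translation": [-0.0163,0,-0.0064],"delta_rot": [0,0,0],"hand": 0.04}
    - {"translation": [-0.0008,0.017,-0.0008],"delta_rot": [0,0,0],"hand": 0.04}
    - {"translation": [-0.0008,0.017,-0.0009],"delta_rot": [0,0,0],"hand": 0.04}
    - {"translation": [-0.0007,0.017,-0.0008],"delta_rot": [0,0,0],"hand": 0.04}
    - {"translation": [-0.0008,0.017,-0.0008],"delta_rot": [0,0,0],"hand": 0.04}
    - {"translation": [-0.0008,0.017,-0.0008],"delta_rot": [0,0,0],"hand": 0.04}
    - {"translation": [0.0008,0.017,0.0009],"delta_rot": [0,0,0],"hand": 0.04}

```text
time_s: 17.05
ee_pos: [0.6194, 0.0946, 0.2131]
ee_rot: [0.638, 0.755, 0.096, -0.114]
contact_force: [0.9, -0.7, -3.5]
width: 0.0501
finger_force: 76.2
```

>>> apply_moves:
  motion:
    - {"translation": [0.0008,0.017,0.0009],"delta_rot": [0,0,0],"hand": 0.04}
    - {"translation": [0.0007,0.017,0.0009],"delta_rot": [0,0,0],"hand": 0.04}
    - {"translation": [0.0008,0.017,0.0009],"delta_rot": [0,0,0],"hand": 0.04}
    - {"translation": [0.0008,0.017,0.0009],"delta_rot": [0,0,0],"hand": 0.04}
    - {"translation": [0,0,0],"delta_rot": [0,0,0],"hand": 0.04}

```text
time_s: 17.55
ee_pos: [0.6861, 0.1105, 0.2095]
ee_rot: [0.638, 0.756, 0.096, -0.114]
contact_force: [-0.7, -0.0, -2.8]
width: 0.0502
finger_force: 76.1
```

```bash
cat > bar.py <<'E'
from h import *
st(); ps=pose()
im,d=capture('wrist'); cv2.imwrite('pics/w8.png',im[...,::-1])
V,U=np.nonzero(d>0); P=L(world('wrist',np.c_[U,V],d[V,U],ps)); hsv=cv2.cvtColor(im,cv2.COLOR_RGB2HSV)[V,U]
c=L(ps[0])[0]
blue=(hsv[:,0]>100)&(hsv[:,0]<125)&(hsv[:,1]>120)&(abs(P[:,0]-c[0])<.04)&(abs(P[:,1]-c[1])<.03)
Q=P[blue&(abs(P[:,2]-c[2]-.036)<.015)]
if len(Q): print('bar',len(Q),np.percentile(Q,[2,20,50,80,98],axis=0).round(4).tolist())
for r in finder.masks_of('hook_b','wrist')[:3]:
    Q=L(cloud('wrist',d,r['region'],ps)); print('hook',round(r['score'],2),np.percentile(Q,[3,50,97],axis=0).round(4).tolist())
    for a in np.arange(.03,.12,.01):
        m=(Q[:,1]>=a)&(Q[:,1]<a+.01)&(Q[:,2]>.19)
        if m.sum()>5: print('  n',a.round(2),m.sum(),'s',np.percentile(Q[m,0],[5,50,95]).round(4),'z',np.percentile(Q[m,2],[50,95]).round(4))
E
python3 bar.py
```

```text
t 17.55 L [0.6725 0.1375 0.2095] z [-0.05   0.291 -0.955] F [-0.7 -0.  -2.8] T [-0.28 -0.04  0.02] w 0.0502 q [-0.08  0.71  1.01  0.29  1.51 -0.28]
bar 4590 [[0.6484, 0.1345, 0.2335], [0.6543, 0.1376, 0.2463], [0.6727, 0.1404, 0.248], [0.6911, 0.1442, 0.2488], [0.6973, 0.1485, 0.2498]]
hook 0.92 [[0.6648, 0.0207, 0.1954], [0.6722, 0.0585, 0.1992], [0.6788, 0.111, 0.2148]]
  n 0.03 629 s [0.6643 0.6722 0.6797] z [0.2    0.2028]
  n 0.04 369 s [0.6681 0.6722 0.6763] z [0.1994 0.2009]
  n 0.05 368 s [0.6681 0.6722 0.6763] z [0.199  0.2006]
  n 0.06 376 s [0.668  0.6722 0.6768] z [0.1986 0.2   ]
  n 0.07 368 s [0.6681 0.6722 0.6763] z [0.1982 0.1996]
  n 0.08 366 s [0.6681 0.6722 0.6767] z [0.1979 0.1994]
  n 0.09 378 s [0.6676 0.6722 0.6768] z [0.1975 0.199 ]
  n 0.1 400 s [0.668  0.6722 0.6764] z [0.1987 0.2155]
  n 0.11 169 s [0.6682 0.6722 0.676 ] z [0.2145 0.2163]
hook 0.28 [[0.714, 0.094, 0.0324], [0.7485, 0.1176, 0.0387], [0.7727, 0.1554, 0.0401]]
```

>>> apply_moves:
  motion:
    - {"translation": [0.0141,0,0.0043],"delta_rot": [0,0,0],"hand": 0.04}
    - {"translation": [0.0141,0,0.0043],"delta_rot": [0,0,0],"hand": 0.04}
    - {"translation": [0.0141,0,0.0043],"delta_rot": [0,0,0],"hand": 0.04}
    - {"translation": [0.0141,0,0.0043],"delta_rot": [0,0,0],"hand": 0.04}
    - {"translation": [-0.0018,0,0.0057],"delta_rot": [0,0,0],"hand": 0.04}
    - {"translation": [-0.0018,0,0.0057],"delta_rot": [0,0,0],"hand": 0.04}
    - {"translation": [-0.0018,0,0.0057],"delta_rot": [0,0,0],"hand": 0.04}
    - {"translation": [-0.0018,0,0.0057],"delta_rot": [0,0,0],"hand": 0.04}
    - {"translation": [-0.0018,0,0.0057],"delta_rot": [0,0,0],"hand": 0.04}
    - {"translation": [0,0,0],"delta_rot": [0,0,0],"hand": 0.04}

```text
time_s: 18.65
ee_pos: [0.6746, 0.168, 0.1795]
ee_rot: [0.638, 0.755, 0.096, -0.115]
contact_force: [0.2, -0.0, -3.1]
width: 0.0497
finger_force: 76.6
```

```bash
python3 bar.py
```

```text
t 18.65 L [0.6709 0.0789 0.1795] z [-0.051  0.291 -0.955] F [ 0.2 -0.  -3.1] T [-0.27 -0.04  0.03] w 0.0497 q [ 0.    0.71  1.08  0.3   1.41 -0.22]
bar 4505 [[0.6468, 0.0759, 0.2058], [0.653, 0.0791, 0.2164], [0.6711, 0.082, 0.218], [0.6892, 0.0857, 0.2188], [0.6957, 0.0896, 0.2197]]
hook 0.78 [[0.665, 0.019, 0.1955], [0.6719, 0.0549, 0.1998], [0.6792, 0.1097, 0.2147]]
  n 0.03 751 s [0.665  0.672  0.6793] z [0.2001 0.2024]
  n 0.04 533 s [0.6677 0.6719 0.6762] z [0.1994 0.2008]
  n 0.05 519 s [0.6677 0.6719 0.6762] z [0.199  0.2005]
  n 0.06 534 s [0.6676 0.6719 0.6762] z [0.1986 0.2   ]
  n 0.07 519 s [0.6676 0.6719 0.6762] z [0.1983 0.1996]
  n 0.08 161 s [0.6676 0.6719 0.6762] z [0.1977 0.1993]
  n 0.09 255 s [0.668  0.6719 0.6763] z [0.1975 0.1988]
  n 0.1 997 s [0.6675 0.6719 0.6763] z [0.2045 0.2153]
  n 0.11 155 s [0.6684 0.6722 0.6759] z [0.2148 0.2161]
```

>>> apply_moves:
  motion:
    - {"translation": [-0.0009,0.0005,0.0029],"delta_rot": [0,0,0],"hand": 0.04}
    - {"translation": [-0.0009,0.0005,0.0029],"delta_rot": [0,0,0],"hand": 0.04}
    - {"translation": [-0.0003,0,0.001],"delta_rot": [0,0,0],"hand": 0.04}
    - {"translation": [-0.0003,0,0.001],"delta_rot": [0,0,0],"hand": 0.04}
    - {"translation": [0,0,0],"delta_rot": [0,0,0],"hand": 0.04}

```text
time_s: 19.25
ee_pos: [0.6761, 0.1682, 0.1728]
ee_rot: [0.638, 0.756, 0.096, -0.114]
contact_force: [0.4, -0.6, -3.0]
width: 0.0499
finger_force: 76.6
```

>>> apply_moves:
  motion:
    - {"translation": [-0.0002,0,0.0007],"delta_rot": [0,0,0],"hand": 0.04}
    - {"translation": [0,0,0],"delta_rot": [0,0,0],"hand": 0.04}

```text
time_s: 19.45
ee_pos: [0.6761, 0.1683, 0.1723]
ee_rot: [0.638, 0.756, 0.096, -0.114]
contact_force: [-0.8, -0.3, -2.6]
width: 0.05
finger_force: 76.6
```

>>> apply_moves:
  motion:
    - {"translation": [-0.0002,0,0.0007],"delta_rot": [0,0,0],"hand": 0.04}
    - {"translation": [0,0,0],"delta_rot": [0,0,0],"hand": 0.04}

```text
time_s: 19.65
ee_pos: [0.6761, 0.1683, 0.1714]
ee_rot: [0.638, 0.756, 0.096, -0.114]
contact_force: [0.1, 0.4, -3.4]
width: 0.0498
finger_force: 76.6
```

>>> apply_moves:
  motion:
    - {"translation": [-0.0003,0,0.001],"delta_rot": [0,0,0],"hand": 0.04}
    - {"translation": [0,0,0],"delta_rot": [0,0,0],"hand": 0.04}

```text
time_s: 19.85
ee_pos: [0.6761, 0.1683, 0.1703]
ee_rot: [0.638, 0.756, 0.096, -0.114]
contact_force: [-0.3, 0.3, -2.7]
width: 0.0505
finger_force: 76.6
```

>>> apply_moves:
  motion:
    - {"translation": [-0.0002,0,0.0006],"delta_rot": [0,0,0],"hand": 0.04}
    - {"translation": [0,0,0],"delta_rot": [0,0,0],"hand": 0.04}

```text
time_s: 20.05
ee_pos: [0.6761, 0.1683, 0.1697]
ee_rot: [0.638, 0.756, 0.096, -0.114]
contact_force: [0.0, -0.9, -2.9]
width: 0.0498
finger_force: 76.6
```

>>> apply_moves:
  motion:
    - {"translation": [-0.0002,0,0.0005],"delta_rot": [0,0,0],"hand": 0.04}
    - {"translation": [0,0,0],"delta_rot": [0,0,0],"hand": 0.04}

```text
time_s: 20.25
ee_pos: [0.6762, 0.1683, 0.1695]
ee_rot: [0.638, 0.756, 0.097, -0.114]
contact_force: [0.0, 0.1, -1.4]
width: 0.0502
finger_force: 76.6
```

Contact is starting: the load fell to 1.4 N. A little more.

>>> apply_moves:
  motion:
    - {"translation": [-0.0001,0,0.0004],"delta_rot": [0,0,0],"hand": 0.04}
    - {"translation": [0,0,0],"delta_rot": [0,0,0],"hand": 0.04}

```text
time_s: 20.45
ee_pos: [0.6762, 0.1683, 0.1693]
ee_rot: [0.638, 0.756, 0.097, -0.114]
contact_force: [-1.0, -0.5, -0.1]
width: 0.0503
finger_force: 76.6
```

>>> apply_moves:
  motion:
    - {"translation": [-0.0001,0,0.0003],"delta_rot": [0,0,0],"hand": 0.04}
    - {"translation": [0,0,0],"delta_rot": [0,0,0],"hand": 0.04}

```text
time_s: 20.65
ee_pos: [0.6763, 0.1683, 0.1692]
ee_rot: [0.638, 0.756, 0.097, -0.114]
contact_force: [-0.9, 0.0, 2.2]
width: 0.0503
finger_force: 76.8
```

```bash
python3 bar.py | grep -v ' n '
```

```text
t 20.65 L [0.6726 0.0788 0.1692] z [-0.048  0.291 -0.955] F [-0.9  0.   2.2] T [-0.05  0.17  0.07] w 0.0503 q [ 0.    0.72  1.09  0.3   1.39 -0.23]
bar 4506 [[0.6483, 0.0759, 0.1954], [0.6546, 0.079, 0.2061], [0.6727, 0.082, 0.2076], [0.6908, 0.0857, 0.2084], [0.6972, 0.0896, 0.2094]]
hook 0.38 [[0.7336, 0.0909, 0.0233], [0.7584, 0.1069, 0.0387], [0.7737, 0.1355, 0.0401]]
```

>>> apply_moves:
  motion:
    - {"translation": [0,0,0],"delta_rot": [0,0,0],"hand": 0.05}
    - {"translation": [0,0,0],"delta_rot": [0,0,0],"hand": 0.052}
    - {"translation": [0,0,0],"delta_rot": [0,0,0],"hand": 0.055}
    - {"translation": [0,0,0],"delta_rot": [0,0,0],"hand": 0.06}
    - {"translation": [0,0,0],"delta_rot": [0,0,0],"hand": 0.07}
    - {"translation": [0,0,0],"delta_rot": [0,0,0],"hand": 0.08}
    - {"translation": [0,0,0],"delta_rot": [0,0,0],"hand": 0.08}
    - {"translation": [0,0,0],"delta_rot": [0,0,0],"hand": 0.08}

```text
time_s: 21.55
ee_pos: [0.6761, 0.1683, 0.1685]
ee_rot: [0.638, 0.756, 0.096, -0.114]
contact_force: [0.7, 0.9, 0.4]
width: 0.0798
finger_force: 0.0
```

```bash
python3 bar.py | grep -v ' n '
```

```text
t 21.55 L [0.6724 0.0789 0.1685] z [-0.049  0.291 -0.955] F [0.7 0.9 0.4] T [-0.16 -0.02  0.05] w 0.0798 q [ 0.    0.72  1.09  0.3   1.39 -0.23]
bar 4436 [[0.649, 0.0764, 0.194], [0.6549, 0.0795, 0.2061], [0.6728, 0.0823, 0.2076], [0.6906, 0.086, 0.2085], [0.6966, 0.0897, 0.2094]]
hook 0.96 [[0.6649, 0.0189, 0.1956], [0.6722, 0.0521, 0.1997], [0.6794, 0.107, 0.2112]]
```

```bash
python3 - <<'E'
from h import *
p,r,o=pose()
rows([(W(.6724,.108,.264),r),(W(.64,.13,.29),ori(.4)),(W(.502,.15,.25),ori(1.2)),(W(.502,.137,.212),ori(1.2))],0.08,vmax=.03,wmax=.13)
E
```

```text
--
{"translation":[0.0001, 0.0, -0.0249],"delta_rot":[0.0, 0.0, 0.0],"hand":0.08},
{"translation":[0.0001, 0.0, -0.025],"delta_rot":[0.0, 0.0, 0.0],"hand":0.08},
{"translation":[0.0001, 0.0, -0.0249],"delta_rot":[0.0, 0.0, 0.0],"hand":0.08},
{"translation":[0.0001, 0.0, -0.025],"delta_rot":[0.0, 0.0, 0.0],"hand":0.08},
{"translation":[-0.0067, -0.0162, -0.0157],"delta_rot":[0.0, 0.05, 0.0],"hand":0.08},
{"translation":[-0.0059, -0.0162, -0.0159],"delta_rot":[0.001, 0.051, 0.0],"hand":0.08},
{"translation":[-0.0049, -0.0197, 0.0042],"delta_rot":[0.0, 0.114, 0.0],"hand":0.08},
{"translation":[-0.0053, -0.0197, 0.0035],"delta_rot":[0.0, 0.114, 0.0],"hand":0.08},
{"translation":[-0.0056, -0.0197, 0.003],"delta_rot":[0.0, 0.115, 0.0],"hand":0.08},
{"translation":[-0.006, -0.0197, 0.0023],"delta_rot":[0.0, 0.114, 0.0],"hand":0.08},
{"translation":[-0.0062, -0.0197, 0.0015],"delta_rot":[0.0, 0.114, 0.0],"hand":0.08},
{"translation":[-0.0063, -0.0197, 0.0009],"delta_rot":[0.0, 0.114, 0.0],"hand":0.08},
--
{"translation":[-0.0064, -0.0197, 0.0002],"delta_rot":[0.0, 0.115, 0.0],"hand":0.08},
{"translation":[-0.0154, 0.0, 0.0129],"delta_rot":[0.0, 0.0, 0.0],"hand":0.08},
{"translation":[-0.0153, 0.0, 0.0129],"delta_rot":[0.0, 0.0, 0.0],"hand":0.08},
L [[0.502 0.137 0.212]] 15
```

>>> apply_moves:
  motion:
    - {"translation": [0,0,-0.0125],"delta_rot": [0,0,0],"hand": 0.08}
    - {"translation": [0,0,-0.0125],"delta_rot": [0,0,0],"hand": 0.08}
    - {"translation": [0,0,-0.025],"delta_rot": [0,0,0],"hand": 0.08}
    - {"translation": [0,0,-0.025],"delta_rot": [0,0,0],"hand": 0.08}
    - {"translation": [0,0,-0.025],"delta_rot": [0,0,0],"hand": 0.08}
    - {"translation": [-0.0067,-0.0162,-0.0157],"delta_rot": [0,0.05,0],"hand": 0.05}
    - {"translation": [-0.0059,-0.0162,-0.0159],"delta_rot": [0.001,0.051,0],"hand": 0.05}
    - {"translation": [-0.0049,-0.0197,0.0042],"delta_rot": [0,0.114,0],"hand": 0.05}
    - {"translation": [-0.0053,-0.0197,0.0035],"delta_rot": [0,0.114,0],"hand": 0.05}
    - {"translation": [-0.0056,-0.0197,0.003],"delta_rot": [0,0.115,0],"hand": 0.05}
    - {"translation": [-0.006,-0.0197,0.0023],"delta_rot": [0,0.114,0],"hand": 0.05}
    - {"translation": [-0.0062,-0.0197,0.0015],"delta_rot": [0,0.114,0],"hand": 0.05}

```text
time_s: 22.85
ee_pos: [0.5579, 0.0803, 0.2632]
ee_rot: [0.57, 0.676, 0.303, -0.357]
contact_force: [0.5, -0.6, -1.1]
width: 0.0501
finger_force: 0.0
```

>>> apply_moves:
  motion:
    - {"translation": [-0.0063,-0.0197,0.0009],"delta_rot": [0,0.114,0],"hand": 0.05}
    - {"translation": [-0.0064,-0.0197,0.0002],"delta_rot": [0,0.115,0],"hand": 0.05}
    - {"translation": [0,0,0],"delta_rot": [0,0,0],"hand": 0.05}

```text
time_s: 23.15
ee_pos: [0.5189, 0.0672, 0.2486]
ee_rot: [0.533, 0.628, 0.365, -0.434]
contact_force: [0.4, 0.1, 0.2]
width: 0.0502
finger_force: 0.0
```

```bash
python3 - <<'E'
from h import *
st(); ps=pose()
im,d=capture('wrist'); cv2.imwrite('pics/w9.png',im[...,::-1])
for n in('hook_a','pail'):
  for r in finder.masks_of(n,'wrist')[:3]:
    Q=L(cloud('wrist',d,r['region'],ps)); print(n,round(r['score'],2),r['extent'],np.percentile(Q,[3,50,97],axis=0).round(4).tolist())
rows([(W(.502,.137,.212),ori(1.2)),(W(.502,.0808,.1907),ori(1.2))],0.05,vmax=.025)
E
```

```text
t 23.15 L [0.5005 0.1521 0.2486] z [-0.156  0.921 -0.357] F [0.4 0.1 0.2] T [-0.43 -0.07  0.02] w 0.0502 q [-0.5   0.68  1.5   0.87  1.84 -0.83]
hook_a 0.8 [463.8, 184.3, 543.4, 279.7] [[0.6643, 0.0256, 0.1923], [0.6688, 0.0883, 0.199], [0.6787, 0.1153, 0.2145]]
hook_a 0.6 [266.5, 186.4, 290.8, 283.9] [[0.4941, 0.0244, 0.1944], [0.5007, 0.0698, 0.2003], [0.5076, 0.1147, 0.2164]]
pail 0.95 [404.2, 227.7, 551.6, 353.5] [[0.6318, 0.0564, 0.0798], [0.6676, 0.0885, 0.131], [0.7076, 0.1101, 0.2084]]
pail 0.93 [55.0, 275.7, 159.9, 380.4] [[0.2934, 0.043, 0.0446], [0.3145, 0.0726, 0.1007], [0.3643, 0.0861, 0.1413]]
pail 0.24 [426.9, 143.6, 545.7, 284.1] [[0.6527, 0.0037, 0.1592], [0.6682, 0.0179, 0.2002], [0.689, 0.1142, 0.2351]]
--
{"translation":[-0.0157, -0.0006, 0.0136],"delta_rot":[0.0, 0.001, 0.001],"hand":0.05},
{"translation":[-0.0156, -0.0005, 0.0136],"delta_rot":[0.001, 0.002, 0.001],"hand":0.05},
{"translation":[0.0002, 0.0, 0.02],"delta_rot":[0.0, 0.0, 0.0],"hand":0.05},
{"translation":[0.0001, 0.0, 0.0201],"delta_rot":[0.0, 0.0, 0.0],"hand":0.05},
{"translation":[0.0002, 0.0, 0.02],"delta_rot":[0.0, 0.0, 0.0],"hand":0.05},
L [[0.502  0.0808 0.1907]] 5
```

View pics/w9.png

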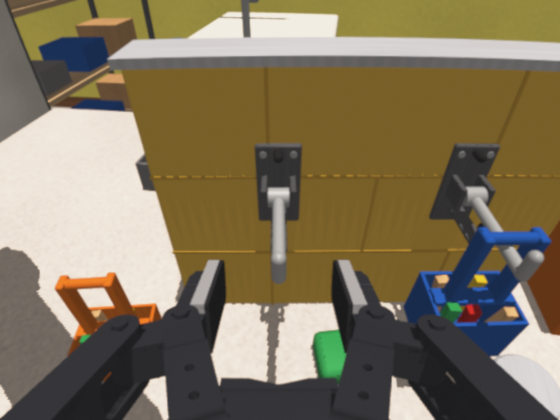

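w9 shows hook a empty at (279,235) between the fingers and the pail hanging on hook b at (510,240). Pinch, then fold.

```bash
python3 - <<'E'
from h import *
pin=np.array([.024,.195]); p0=np.array([.0808,.1907])-pin
way=[]
for b in -np.arange(1,16)*.07:
    n=p0[0]*np.cos(b)+p0[1]*np.sin(b); z=-p0[0]*np.sin(b)+p0[1]*np.cos(b)
    way.append((W(.501,pin[0]+n,pin[1]+z),ori(1.2+b)))
rows(way,0.0,start=(W(.501,.0808,.1907),ori(1.2)))
E
```

```text
--
{"translation":[0.0037, 0.0, -0.0016],"delta_rot":[0.0, -0.07, 0.0],"hand":0},
{"translation":[0.0036, 0.0, -0.0016],"delta_rot":[0.0, -0.07, 0.0],"hand":0},
{"translation":[0.0037, 0.0, -0.0016],"delta_rot":[0.0, -0.07, 0.0],"hand":0},
{"translation":[0.0036, 0.0, -0.0016],"delta_rot":[0.0, -0.07, 0.0],"hand":0},
{"translation":[0.0037, 0.0, -0.0016],"delta_rot":[0.0, -0.07, 0.0],"hand":0},
{"translation":[0.0036, 0.0, -0.0016],"delta_rot":[0.0, -0.07, 0.0],"hand":0},
{"translation":[0.0037, 0.0, -0.0016],"delta_rot":[0.0, -0.07, 0.0],"hand":0},
{"translation":[0.0036, 0.0, -0.0015],"delta_rot":[0.0, -0.07, 0.0],"hand":0},
{"translation":[0.0037, 0.0, -0.0016],"delta_rot":[0.0, -0.07, 0.0],"hand":0},
{"translation":[0.0036, 0.0, -0.0016],"delta_rot":[0.0, -0.07, 0.0],"hand":0},
{"translation":[0.0037, 0.0, -0.0016],"delta_rot":[0.0, -0.07, 0.0],"hand":0},
{"translation":[0.0036, 0.0, -0.0016],"delta_rot":[0.0, -0.07, 0.0],"hand":0},
--
{"translation":[0.0037, 0.0, -0.0016],"delta_rot":[0.0, -0.07, 0.0],"hand":0},
{"translation":[0.0037, 0.0, -0.0016],"delta_rot":[0.0, -0.07, 0.0],"hand":0},
{"translation":[0.0036, 0.0, -0.0016],"delta_rot":[0.0, -0.07, 0.0],"hand":0},
L [[0.501  0.056  0.2421]] 15
```

>>> apply_moves:
  motion:
    - {"translation": [-0.0157,0,0.0136],"delta_rot": [0,0.001,0.001],"hand": 0.05}
    - {"translation": [-0.0156,0,0.0136],"delta_rot": [0.001,0.002,0.001],"hand": 0.05}
    - {"translation": [0.0002,0,0.02],"delta_rot": [0,0,0],"hand": 0.05}
    - {"translation": [0.0001,0,0.02],"delta_rot": [0,0,0],"hand": 0.05}
    - {"translation": [0.0002,0,0.02],"delta_rot": [0,0,0],"hand": 0.04}
    - {"translation": [0,0,0],"delta_rot": [0,0,0],"hand": 0.025}
    - {"translation": [0,0,0],"delta_rot": [0,0,0],"hand": 0}
    - {"translation": [0,0,0],"delta_rot": [0,0,0],"hand": 0}
    - {"translation": [0,0,0],"delta_rot": [0,0,0],"hand": 0}

```text
time_s: 24.2
ee_pos: [0.5067, 0.1385, 0.1911]
ee_rot: [0.531, 0.63, 0.363, -0.435]
contact_force: [-10.1, 3.6, 1.2]
width: 0.0088
finger_force: 58.3
```

```bash
python3 -c "
from h import *
st()"
```

```text
t 24.2 L [0.5004 0.0798 0.1911] z [-0.163  0.919 -0.358] F [-10.1   3.6   1.2] T [-0.04  0.39  1.03] w 0.0088 q [-0.39  0.72  1.63  0.91  1.68 -0.92]
```

>>> apply_moves:
  motion:
    - {"translation": [0,-0.0012,0],"delta_rot": [0,0,0],"hand": 0}
    - {"translation": [0.0037,-0.0006,-0.0016],"delta_rot": [0,-0.07,0],"hand": 0}
    - {"translation": [0.0036,0,-0.0016],"delta_rot": [0,-0.07,0],"hand": 0}

```text
time_s: 24.5
ee_pos: [0.5065, 0.1383, 0.1987]
ee_rot: [0.556, 0.659, 0.326, -0.388]
contact_force: [-2.0, 13.3, -4.2]
width: 0.0091
finger_force: 58.2
```

>>> apply_moves:
  motion:
    - {"translation": [0.0037,0,-0.0016],"delta_rot": [0,-0.07,0],"hand": 0}
    - {"translation": [0.0036,0,-0.0016],"delta_rot": [0,-0.07,0],"hand": 0}

```text
time_s: 24.7
ee_pos: [0.5063, 0.1394, 0.2066]
ee_rot: [0.578, 0.685, 0.286, -0.34]
contact_force: [-2.8, 12.7, -7.2]
width: 0.0087
finger_force: 58.2
```

>>> apply_moves:
  motion:
    - {"translation": [0.004,-0.0002,-0.0007],"delta_rot": [0,-0.07,0],"hand": 0}
    - {"translation": [0.004,-0.0002,-0.0007],"delta_rot": [0,-0.07,0],"hand": 0}

```text
time_s: 24.9
ee_pos: [0.506, 0.1417, 0.214]
ee_rot: [0.597, 0.707, 0.244, -0.29]
contact_force: [-3.1, -3.0, -0.4]
width: 0.0086
finger_force: 59.8
```

>>> apply_moves:
  motion:
    - {"translation": [0.0037,0,-0.0014],"delta_rot": [0,-0.07,0],"hand": 0}
    - {"translation": [0.0036,0,-0.0014],"delta_rot": [0,-0.07,0],"hand": 0}

```text
time_s: 25.1
ee_pos: [0.5055, 0.1449, 0.2212]
ee_rot: [0.613, 0.725, 0.202, -0.24]
contact_force: [-2.7, -0.7, -2.8]
width: 0.0088
finger_force: 59.4
```

```bash
python3 -c "
from h import *
st(); p,r,o=pose(); print('tool F',r.inv().apply(o['contact_force']).round(1))"
```

```text
t 25.1 L [0.5003 0.0733 0.2212] z [-0.1    0.587 -0.803] F [-2.7 -0.7 -2.8] T [-0.67  0.24  0.24] w 0.0088 q [-0.22  0.43  1.59  0.59  1.42 -0.57]
tool F [-1.8 -2.8  2.1]
```

Forces are low. Continuing.

>>> apply_moves:
  motion:
    - {"translation": [0.0037,0,-0.0015],"delta_rot": [0,-0.07,0],"hand": 0}
    - {"translation": [0.0036,0,-0.0015],"delta_rot": [0,-0.07,0],"hand": 0}
    - {"translation": [0.0037,0,-0.0015],"delta_rot": [0,-0.07,0],"hand": 0}

```text
time_s: 25.4
ee_pos: [0.5043, 0.1514, 0.231]
ee_rot: [0.631, 0.746, 0.137, -0.162]
contact_force: [-2.4, -2.3, -3.6]
width: 0.0087
finger_force: 59.2
```

>>> apply_moves:
  motion:
    - {"translation": [0.0037,0,-0.0015],"delta_rot": [0,-0.07,0],"hand": 0}
    - {"translation": [0.0036,0,-0.0015],"delta_rot": [0,-0.07,0],"hand": 0}

```text
time_s: 25.6
ee_pos: [0.5034, 0.1569, 0.2365]
ee_rot: [0.639, 0.756, 0.092, -0.11]
contact_force: [-2.1, -3.5, -5.8]
width: 0.0088
finger_force: 59.1
```

```bash
python3 -c "
from h import *
st(); p,r,o=pose(); print('tool F',r.inv().apply(o['contact_force']).round(1))"
```

```text
t 25.6 L [0.5003 0.0611 0.2365] z [-0.048  0.28  -0.959] F [-2.1 -3.5 -5.8] T [-0.91  0.16  0.08] w 0.0088 q [-0.01  0.34  1.54  0.29  1.32 -0.26]
tool F [-4.7 -2.7  4.7]
```

>>> apply_moves:
  motion:
    - {"translation": [0.0037,0,-0.0017],"delta_rot": [0,-0.07,0],"hand": 0}
    - {"translation": [0.0036,0,-0.0017],"delta_rot": [0,-0.07,0],"hand": 0}
    - {"translation": [0.0037,0,-0.0017],"delta_rot": [0,-0.07,0],"hand": 0}

```text
time_s: 25.9
ee_pos: [0.5017, 0.1664, 0.2434]
ee_rot: [0.645, 0.763, 0.025, -0.03]
contact_force: [-0.7, -3.4, -11.4]
width: 0.009
finger_force: 58.6
```

>>> apply_moves:
  motion:
    - {"translation": [0,0,0],"delta_rot": [0,0,0],"hand": 0.03}
    - {"translation": [0,0,0],"delta_rot": [0,0,0],"hand": 0.04}

```text
time_s: 26.1
ee_pos: [0.5017, 0.1682, 0.2438]
ee_rot: [0.644, 0.764, 0.027, -0.033]
contact_force: [0.3, 0.2, -0.4]
width: 0.0369
finger_force: 0.0
```

```bash
python3 - <<'E'
from h import *
st(); p,r,o=pose(); s,n,z=L(p)[0]
rows([(W(s,n,.345),ori(.07)),(W(s,.115,.345),ori(.2)),(W(s,.115,.29),ori(.2)),(W(s,.085,.25),ori(.2))],0.04,vmax=.035)
E
```

```text
t 26.1 L [0.5005 0.0497 0.2438] z [-0.015  0.084 -0.996] F [ 0.3  0.2 -0.4] T [-0.09  0.01  0.01] w 0.0369 q [ 0.13  0.33  1.5   0.09  1.31 -0.07]
--
{"translation":[0.0029, 0.0, -0.0336],"delta_rot":[0.0, -0.005, 0.0],"hand":0.04},
{"translation":[0.0027, 0.0, -0.0337],"delta_rot":[0.0, -0.005, 0.001],"hand":0.04},
{"translation":[0.0025, 0.0, -0.0336],"delta_rot":[0.0, -0.005, 0.0],"hand":0.04},
{"translation":[-0.0326, 0.0, -0.0023],"delta_rot":[0.0, 0.065, 0.0],"hand":0.04},
{"translation":[-0.0323, 0.0, -0.0044],"delta_rot":[0.0, 0.065, 0.0],"hand":0.04},
{"translation":[-0.0055, 0.0, 0.0269],"delta_rot":[0.0, 0.0, 0.0],"hand":0.04},
{"translation":[-0.0055, 0.0, 0.027],"delta_rot":[0.0, 0.0, 0.0],"hand":0.04},
{"translation":[0.0107, 0.0, 0.0226],"delta_rot":[0.0, 0.0, 0.0],"hand":0.04},
{"translation":[0.0108, 0.0, 0.0226],"delta_rot":[0.0, 0.0, 0.0],"hand":0.04},
L [[0.5005 0.085  0.25  ]] 9
```

>>> apply_moves:
  motion:
    - {"translation": [0.0029,0,-0.0336],"delta_rot": [0,-0.005,0],"hand": 0.04}
    - {"translation": [0.0027,0,-0.0337],"delta_rot": [0,-0.005,0.001],"hand": 0.04}
    - {"translation": [0.0025,0,-0.0336],"delta_rot": [0,-0.005,0],"hand": 0.04}
    - {"translation": [-0.0326,0,-0.0023],"delta_rot": [0,0.065,0],"hand": 0}
    - {"translation": [-0.0323,0,-0.0044],"delta_rot": [0,0.065,0],"hand": 0}
    - {"translation": [-0.0055,0,0.0269],"delta_rot": [0,0,0],"hand": 0}
    - {"translation": [-0.0055,0,0.027],"delta_rot": [0,0,0],"hand": 0}
    - {"translation": [0.0054,0,0.014],"delta_rot": [0,0,0],"hand": 0}
    - {"translation": [0.0054,0,0.014],"delta_rot": [0,0,0],"hand": 0}
    - {"translation": [0,0,0],"delta_rot": [0,0,0],"hand": 0}

```text
time_s: 27.1
ee_pos: [0.5089, 0.1191, 0.2627]
ee_rot: [0.643, 0.76, 0.063, -0.078]
contact_force: [-0.5, 0.1, -0.4]
width: -0.0001
finger_force: 0.0
```

```bash
python3 - <<'E'
from h import *
st(); ps=pose(); p,r,o=ps; s,n,z=L(p)[0]
im,d=capture('wrist'); cv2.imwrite('pics/w10.png',im[...,::-1])
for r_ in finder.masks_of('hook_a','wrist')[:2]:
    Q=L(cloud('wrist',d,r_['region'],ps)); print(round(r_['score'],2),r_['extent'],np.percentile(Q,[3,50,97],axis=0).round(4).tolist())
rows([(W(.5005,.054,.262),ori(.2))],0,vmax=.006)
E
```

```text
t 27.1 L [0.4993 0.0993 0.2627] z [-0.038  0.196 -0.98 ] F [-0.5  0.1 -0.4] T [-0.13  0.04 -0.02] w -0.0001 q [-0.04  0.32  1.48  0.2   1.39 -0.24]
0.89 [264.8, 115.8, 294.3, 206.1] [[0.4931, 0.0186, 0.1979], [0.5009, 0.0454, 0.2776], [0.5093, 0.0639, 0.2852]]
0.62 [517.1, 118.5, 556.5, 268.2] [[0.6654, 0.0202, 0.193], [0.6692, 0.0596, 0.1992], [0.6783, 0.1119, 0.2142]]
--
{"translation":[0.0056, 0.0, 0.0014],"delta_rot":[0.0, 0.0, 0.0],"hand":0},
{"translation":[0.0055, 0.0, 0.0014],"delta_rot":[0.0, 0.0, 0.0],"hand":0},
{"translation":[0.0056, 0.0001, 0.0015],"delta_rot":[-0.001, 0.0, -0.001],"hand":0},
{"translation":[0.0055, 0.0, 0.0014],"delta_rot":[0.0, 0.0, 0.0],"hand":0},
{"translation":[0.0056, 0.0, 0.0014],"delta_rot":[0.0, 0.001, 0.0],"hand":0},
{"translation":[0.0055, 0.0001, 0.0014],"delta_rot":[0.0, 0.0, 0.0],"hand":0},
{"translation":[0.0056, 0.0, 0.0015],"delta_rot":[0.0, 0.0, -0.001],"hand":0},
{"translation":[0.0055, 0.0, 0.0014],"delta_rot":[0.0, 0.0, 0.0],"hand":0},
L [[0.5005 0.054  0.262 ]] 8
```

>>> apply_moves:
  motion:
    - {"translation": [0.0056,0.0003,0.0012],"delta_rot": [0,0,0],"hand": 0}
    - {"translation": [0.0056,0.0003,0.0012],"delta_rot": [0,0,0],"hand": 0}
    - {"translation": [0.0056,0.0003,0.0012],"delta_rot": [0,0,0],"hand": 0}
    - {"translation": [0.0056,0,0.0012],"delta_rot": [0,0,0],"hand": 0}

```text
time_s: 27.6
ee_pos: [0.5065, 0.1427, 0.2637]
ee_rot: [0.642, 0.76, 0.063, -0.076]
contact_force: [-0.7, 0.4, -0.7]
width: 0.0002
finger_force: 0.1
```

>>> apply_moves:
  motion:
    - {"translation": [0.0056,0,0.0012],"delta_rot": [0,0,0],"hand": 0}
    - {"translation": [0.0056,0,0.0012],"delta_rot": [0,0,0],"hand": 0}
    - {"translation": [0.0056,0,0.0012],"delta_rot": [0,0,0],"hand": 0}
    - {"translation": [0.003,0,0.0006],"delta_rot": [0,0,0],"hand": 0}

```text
time_s: 28.0
ee_pos: [0.503, 0.1626, 0.2632]
ee_rot: [0.642, 0.76, 0.063, -0.077]
contact_force: [0.4, -3.3, 0.1]
width: 0.0001
finger_force: 1.1
```

```bash
python3 -c "
from h import *
st(); p,r,o=pose(); print('tool F',r.inv().apply(o['contact_force']).round(1))"
```

```text
t 28.0 L [0.5008 0.0554 0.2632] z [-0.036  0.194 -0.98 ] F [ 0.4 -3.3  0.1] T [-0.42 -0.08 -0.  ] w 0.0001 q [ 0.05  0.32  1.48  0.2   1.37 -0.16]
tool F [-3.2 -0.2 -0.8]
```

>>> apply_moves:
  motion:
    - {"translation": [0.0039,0,0.0008],"delta_rot": [0,0,0],"hand": 0}
    - {"translation": [0.003,0,0.0006],"delta_rot": [0,0,0],"hand": 0}
    - {"translation": [0.002,0,0.0004],"delta_rot": [0,0,0],"hand": 0}

```text
time_s: 28.3
ee_pos: [0.5015, 0.1713, 0.2632]
ee_rot: [0.642, 0.76, 0.063, -0.077]
contact_force: [-0.4, -2.8, 1.1]
width: -0.0
finger_force: 1.1
```

>>> apply_moves:
  motion:
    - {"translation": [0.0015,0,0.0003],"delta_rot": [0,0,0],"hand": 0}

```text
time_s: 28.4
ee_pos: [0.5013, 0.1727, 0.2632]
ee_rot: [0.642, 0.76, 0.063, -0.077]
contact_force: [-0.2, -2.6, 1.3]
width: -0.0001
finger_force: 1.1
```

>>> apply_moves:
  motion:
    - {"translation": [0.001,0,0.0002],"delta_rot": [0,0,0],"hand": 0}

```text
time_s: 28.5
ee_pos: [0.5011, 0.1736, 0.2632]
ee_rot: [0.642, 0.76, 0.063, -0.077]
contact_force: [0.1, -3.1, 1.5]
width: -0.0001
finger_force: 1.1
```

```bash
python3 - <<'E'
from h import *
st(); ps=pose()
im,d=capture('side')
for r_ in finder.masks_of('hook_a','side')[:3]:
    Q=L(cloud('side',d,r_['region'],ps)); print(round(r_['score'],2),r_['extent'],np.percentile(Q,[3,50,97],axis=0).round(4).tolist())
E
```

```text
t 28.5 L [0.5008 0.0442 0.2632] z [-0.036  0.194 -0.98 ] F [ 0.1 -3.1  1.5] T [-0.45 -0.03 -0.03] w -0.0001 q [ 0.07  0.32  1.48  0.2   1.37 -0.14]
```

Steady force of about 3 N, so there's no pad yet. Next steps are 1 mm.

>>> apply_moves:
  motion:
    - {"translation": [0.001,0,0.0002],"delta_rot": [0,0,0],"hand": 0}

```text
time_s: 28.7
ee_pos: [0.501, 0.1745, 0.2632]
ee_rot: [0.642, 0.76, 0.063, -0.077]
contact_force: [-0.4, -2.2, 1.7]
width: -0.0
finger_force: 1.1
```

>>> apply_moves:
  motion:
    - {"translation": [0.001,0,0.0002],"delta_rot": [0,0,0],"hand": 0}

```text
time_s: 28.8
ee_pos: [0.5008, 0.1755, 0.2632]
ee_rot: [0.642, 0.76, 0.063, -0.077]
contact_force: [0.6, -2.9, 0.8]
width: -0.0002
finger_force: 1.1
```

>>> apply_moves:
  motion:
    - {"translation": [0.001,0,0.0002],"delta_rot": [0,0,0],"hand": 0}

```text
time_s: 28.9
ee_pos: [0.5007, 0.1766, 0.2632]
ee_rot: [0.642, 0.76, 0.063, -0.077]
contact_force: [0.3, -2.5, 1.9]
width: 0.0001
finger_force: 1.1
```

>>> apply_moves:
  motion:
    - {"translation": [0.001,0,0.0002],"delta_rot": [0,0,0],"hand": 0}

```text
time_s: 29.0
ee_pos: [0.5005, 0.1776, 0.2632]
ee_rot: [0.642, 0.76, 0.063, -0.077]
contact_force: [-0.2, -2.8, 0.9]
width: 0.0003
finger_force: 1.1
```

>>> apply_moves:
  motion:
    - {"translation": [0.001,0,0.0002],"delta_rot": [0,0,0],"hand": 0}

```text
time_s: 29.1
ee_pos: [0.5003, 0.1787, 0.2632]
ee_rot: [0.642, 0.76, 0.063, -0.077]
contact_force: [-0.0, -2.3, 2.3]
width: 0.0
finger_force: 1.1
```

>>> apply_moves:
  motion:
    - {"translation": [0.0007,0,0.0002],"delta_rot": [0,0,0],"hand": 0}

```text
time_s: 29.2
ee_pos: [0.5002, 0.1793, 0.2632]
ee_rot: [0.642, 0.76, 0.063, -0.076]
contact_force: [0.4, -3.6, 2.7]
width: -0.0002
finger_force: 1.6
```

>>> apply_moves:
  motion:
    - {"translation": [0.0007,0,0.0002],"delta_rot": [0,0,0],"hand": 0}

```text
time_s: 29.3
ee_pos: [0.5001, 0.1799, 0.2632]
ee_rot: [0.642, 0.76, 0.063, -0.076]
contact_force: [-0.4, -4.1, 3.4]
width: -0.0003
finger_force: 2.2
```

The pad is felt. One more light press, then withdraw.

>>> apply_moves:
  motion:
    - {"translation": [0.0006,0,0.0001],"delta_rot": [0,0,0],"hand": 0}
    - {"translation": [0,0,0],"delta_rot": [0,0,0],"hand": 0}

```text
time_s: 29.5
ee_pos: [0.5001, 0.1802, 0.2633]
ee_rot: [0.642, 0.76, 0.063, -0.076]
contact_force: [-0.3, -4.9, 3.2]
width: -0.0002
finger_force: 2.5
```

>>> apply_moves:
  motion:
    - {"translation": [0.0004,0,0.0001],"delta_rot": [0,0,0],"hand": 0}
    - {"translation": [0,0,0],"delta_rot": [0,0,0],"hand": 0}

```text
time_s: 29.7
ee_pos: [0.5001, 0.1804, 0.2633]
ee_rot: [0.642, 0.76, 0.063, -0.076]
contact_force: [-0.3, -5.9, 3.9]
width: 0.0003
finger_force: 2.9
```

>>> apply_moves:
  motion:
    - {"translation": [-0.003,0,-0.0006],"delta_rot": [0,0,0],"hand": 0}
    - {"translation": [-0.01,0,-0.002],"delta_rot": [0,0,0],"hand": 0}
    - {"translation": [-0.03,0,-0.006],"delta_rot": [0,0,0],"hand": 0}
    - {"translation": [-0.03,0,-0.006],"delta_rot": [0,0,0],"hand": 0}
    - {"translation": [0,0,-0.03],"delta_rot": [0,0,0],"hand": 0}
    - {"translation": [0,0,-0.03],"delta_rot": [0,0,0],"hand": 0}
    - {"translation": [0,0,0],"delta_rot": [0,0,0],"hand": 0}
    - {"translation": [0,0,0],"delta_rot": [0,0,0],"hand": 0}

```text
time_s: 30.5
ee_pos: [0.5145, 0.0957, 0.3217]
ee_rot: [0.642, 0.76, 0.063, -0.077]
contact_force: [-0.4, 0.8, 0.2]
width: 0.0004
finger_force: 0.0
```

```bash
python3 - <<'E'
from h import *
st(); ps=pose()
for c in('wrist','side'):
    im,d=capture(c); cv2.imwrite(f'pics/f_{c}.png',im[...,::-1] if c=='wrist' else cv2.resize(im[30:240,140:380,::-1],None,fx=2.5,fy=2.5))
    V,U=np.nonzero(d>0); P=L(world(c,np.c_[U,V],d[V,U],ps))
    for n in('hook_a','pail'):
      for r_ in finder.masks_of(n,c)[:3]:
        Q=L(cloud(c,d,r_['region'],ps)); print(c,n,round(r_['score'],2),np.percentile(Q,[3,50,97],axis=0).round(4).tolist())
    for a in np.arange(.2,.29,.01):
        m=(abs(P[:,0]-.501)<.004)&(P[:,1]>.014)&(P[:,1]<.05)&(abs(P[:,2]-a)<.005)
        if m.sum()>2: print('  z',a.round(2),m.sum(),np.percentile(P[m,1],[50,90]).round(4))
E
```

```text
t 30.5 L [0.5009 0.1233 0.3217] z [-0.035  0.194 -0.98 ] F [-0.4  0.8  0.2] T [-0.12 -0.01 -0.  ] w 0.0004 q [-0.08  0.29  1.36  0.19  1.54 -0.26]
wrist hook_a 0.83 [[0.4936, 0.0037, 0.1997], [0.501, 0.0228, 0.2828], [0.5088, 0.0321, 0.2865]]
wrist hook_a 0.7 [[0.6654, 0.0201, 0.1937], [0.6694, 0.0588, 0.1994], [0.6779, 0.1119, 0.214]]
wrist pail 0.82 [[0.2904, 0.043, 0.003], [0.3364, 0.0702, 0.061], [0.3678, 0.0966, 0.1412]]
wrist pail 0.56 [[0.6324, 0.0594, 0.071], [0.6543, 0.0835, 0.129], [0.7076, 0.1104, 0.2087]]
  z 0.2 70 [0.0311 0.033 ]
  z 0.21 24 [0.0289 0.0295]
  z 0.22 25 [0.0288 0.0293]
  z 0.23 31 [0.0286 0.0291]
  z 0.24 30 [0.0284 0.0288]
  z 0.25 39 [0.0283 0.0287]
  z 0.26 43 [0.028  0.0285]
  z 0.27 49 [0.0278 0.0283]
  z 0.28 198 [0.0252 0.0278]
side hook_a 0.58 [[0.6502, 0.0014, 0.1561], [0.6661, 0.0088, 0.2003], [0.6845, 0.1124, 0.2342]]
side hook_a 0.51 [[0.6637, 0.0215, 0.1814], [0.6677, 0.0578, 0.1988], [0.6815, 0.1155, 0.2117]]
side pail 0.69 [[0.2877, 0.0441, 0.0043], [0.325, 0.0838, 0.0549], [0.3641, 0.1027, 0.1383]]
side pail 0.56 [[0.6297, 0.0576, 0.0707], [0.6616, 0.0941, 0.1219], [0.7064, 0.1142, 0.206]]
  z 0.2 11 [0.0295 0.0345]
  z 0.21 6 [0.03   0.0313]
  z 0.22 8 [0.0286 0.0303]
  z 0.23 13 [0.0268 0.0289]
  z 0.24 7 [0.0266 0.0286]
  z 0.25 10 [0.0274 0.0299]
  z 0.26 7 [0.0282 0.0291]
  z 0.27 10 [0.0282 0.03  ]
  z 0.28 14 [0.0265 0.0288]
```

View pics/f_side.png

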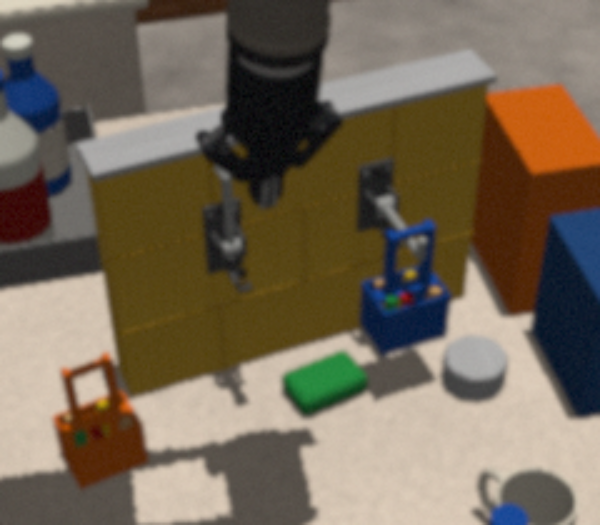

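The final view shows hook a folded flat and upright at (228,215). The pail hangs on hook b at (410,280), nothing else has moved, and the gripper is clear of everything.

```bash
python3 -c "
from bench import bot
print(bot.close_job())"
```

```text
the job is handed in; nothing more can be done
None
```

The job is handed in at 30.5 s: hook b came down on its stop at about 1.61 rad and was pressed with about 9.7 N, the pail hangs still on it, and hook a is folded flat on its pad after a light press (about 6 N).

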